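# Clamp a craft jar in its painting jig with a hex key

### The job

Clamp the glass jar in its painting jig: take the hex key from its wooden stand, fit it fully down into the sunken hexagon socket of the jig's screw and turn it clockwise, regrasping as needed, until the screw comes to its stop and the jar is held. Then put the key back upright, all the way down in its stand, and let go. Do not tip the jar and do not disturb the other things on the table.

Things in the scene. Friction and masses are not known exactly. Their poses are not given: they have to be found in the camera images.
- key: Hex key, 135 mm long, 160 g, upright in its stand. Origin: centre of its foot; z up the shank. A 6 mm tapered nose (11 mm wide at the foot), then a steel hexagonal shank 16 mm across flats (18.5 corners), two flats facing its +x and -x, up to z = 85 mm; then a square wooden handle 26 x 26 x 50 mm, faces square to its x and y. Left standing in stand or socket it leans up to about 4 degrees.
- key_handle (a point): Middle of the key's square handle, 110 mm above its foot (handle from 85 to 135 mm), axes as the key's: it can be gripped afresh every quarter turn.
- socket_mouth (a point): Centre of the hexagon socket's mouth in the top face of the steel screw, 42 mm above the table, sunk 8 mm in a round 42 mm bore of the aluminium housing (74 x 74 mm, top at 50 mm). Socket 17.2 mm across flats, 24 mm deep, mouth bevelled 2 mm. Turns with the screw: z up, two flats face +x and -x. Until key and socket agree within 8 degrees, it stops about 7 mm in.
- socket_floor (a point): Centre of the socket's flat floor, 18 mm above the table, 24 mm below the mouth; turns with the screw, same axes as the mouth. The foot of a fully fitted key stands here. The fitted key has about 17 degrees of rotary play in all and slides freely: the screw is oiled.
- screw (a joint): Angle of the jig's upright screw in rad: starts from 0 to 0.6, grows when turned clockwise seen from above, rigid stop at 3.4 (jar clamped). Friction of about 0.07 N m: it stays where it is left. Each radian moves the jaw 3.5 mm toward the jar.
- jig: Fixed jig: dark steel base plate 110 x 230 x 10 mm, origin on the table under the screw's axis; its +y points from the screw to the jar, plate from y = -55 to +175 mm. Jaw and pad lie between housing and jar; beyond the jar is a wooden vee stop, top 55 mm above the table.
- pad: Black rubber pad, 50 x 8 x 34 mm, sprung in front of the jaw (1.5 N per mm, 6 mm of give): it presses the jar into the vee with about 6.5 N when the screw is at its stop. Its origin is on the table under the screw axis when the jaw is open and moves with the pad.
- jar: Loose open glass jar, painted white, to be clamped, 70 mm diameter, 74 mm tall, 250 g, standing on the jig's base plate (10 mm above the table) between pad and vee, about 106 mm from the screw axis. Origin: centre of its underside, z up.
- stand: Fixed wooden key stand, 75 x 75 x 55 mm, origin at its underside's centre, z up.
- stand_mouth (a point): Centre of the mouth of the stand's round hole (20.5 mm diameter, 45 mm deep, 2 mm bevel), 55 mm above the table.
- stand_floor (a point): Centre of the floor of the stand's hole, 10 mm above the table: the key's foot stands here.
- tub: Bystander: closed paint tub, 64 mm diameter, 60 mm tall. Origin: centre of its underside. Leave it alone.
- lantern: Bystander: finished white jar on a dark wooden disc, 84 mm diameter, 104 mm tall. Origin: centre of its underside. Leave it alone.
- brush: Bystander: flat paint brush lying on the table, 215 mm long, 22 mm wide, 10 mm thick. Origin under the middle of its handle, bristles toward its +x. Leave it alone.
Not all that is in view belongs to the job. Of the things that look like the key, the largest one is meant.

How it is judged:
By the outcome, as a careful person would: the job done as asked, in the order asked, and still so for the second after the job is handed in, with the robot touching nothing.
It also fails if it takes over 72 s, if anything falls off the work surface, if the arm or the gripper's body presses on something with over 40 N, if the wrist force passes 120 N, or if a joint passes its speed limit or range.

### The arm

A 7-joint arm with a two-finger parallel gripper is mounted at the origin on the work surface. World frame = base frame: x ahead of the robot, y to its left, z up, the work surface at z = 0. Lengths are in m, angles in rad, forces in N, time in s.
With the tool pointing down it reaches from about 0.4 to 0.85 m from the base axis. Payload 4.5 kg.
Tool frame: the origin (TCP) lies midway between the tips of the shut fingers; the grasp point (between the pads) lies 19 mm behind it; z points along the fingers, y is the line along which they close (so a half turn about z gives the same grasp; the last joint's range is limited). The gripper opens to 88 mm and grips with 3 to 60 N. Pads are 18 mm wide; open, the fingers measure 123 mm over their backs; the gripper's body (75 mm by 187 mm) begins 45 mm behind the grasp point.
Start: joints at [1.191, 0.689, -0.195, 1.565, 0.157, 0.902, -0.215], TCP at [0.251, -0.572, 0.239] pointing down, gripper open.
Joint ranges: [-3.01, 3.01], [-0.46, 2.08], [-1.47, 1.51], [0.13, 2.56], [-1, 4.14], [0.04, 2.09], [-2.66, 2.66]. Speed limits (rad/s): [2.57, 2.57, 3.14, 3.14, 3.14, 3.14, 3.14].

### API

Orientations are given as a unit quaternion [x, y, z, w].
In Python, from plant import r gives the robot as it stands.
- The arm moves only by the tool carry_out, never from a script. Its argument "plan" is a list of rows, each an object with "rot": the turn, a rotation vector about the tool's x, y, z in rad, a list of three; "xyz": the shift along the tool's x, y, z in m, a list of three; "grip": the closure in counts, from 0 (fully open) to 255 (shut). In form: [{"rot": [wx, wy, wz], "xyz": [dx, dy, dz], "grip": grip}, ...]. A call has 1 to 8 rows; each row is the pose to reach, as a shift and turn from the pose commanded when the call began, along the tool's axes at that moment; what a row does not reach only later rows make up. A row lasts 1/12 s, in which the tool goes at most 41.7 mm and 7.16 degrees, less where a joint would pass 70% of its speed; a pose out of reach is approached as far as the arm can. A call with a gripper value outside its range is refused whole. The fingers move at their own pace and stop on an object; "squeeze" is the grip in N (left out, the last holds). Time passes only in rows, so rows that repeat a pose let the fingers close. It gives the time, the measured TCP pose, the force, the opening and the grip force at its end, in the units of the state.
- r.get_state(): the state, without advancing time (a new reading comes with each control period).
- r.snapshot(name): name is "side" or "top" or "wrist"; returns the picture (480x640x3 uint8, red, green, blue); there is no depth.
- r.camera_params(name): a dict with "fx", "fy", "cx", "cy" (pixels), "distortion" ([k1, k2, p1, p2, k3] as OpenCV has them; the pictures are not rectified), "position" and "attitude" of the camera in the world; the wrist camera has in their place "hand_eye" (4x4, takes a point from camera to tool coordinates, whose origin is the TCP and whose axes are the flange's). Camera axes: x right, y down, z forward; pixel columns grow to the right and rows downward; lengths in m; the calibration is good to about 2 mm. A picture is of the moment at which its call begins: read the wrist's pose just before it. camera_params takes no time and is no camera call.
- r.finish_job(): hands the job in; it is judged then, once.
The state is a dict: "clock": time; "q": joint angles; "qd": joint speeds; "joint_torque": joint torques, N m; "tool_pos": TCP position; "eef_rot": TCP orientation; "contact_force": force on the tool from outside, world axes, zero at the start; "moment": the same for the moment, N m; "opening": opening from 0.0 (shut) to 1.0 (fully open); "finger_force": force on a finger pad.
Only numpy, scipy, OpenCV 4.12 (cv2) and the standard library are available. Lean on these libraries where they do the work, as an engineer would, in place of code of your own. Each camera call takes 0.05 s, during which the arm holds its last target. There are 200 camera calls.

## Working session

There is one attempt and no reset: what is moved stays moved. The work goes in short steps, Python scripts to look and compute and a tool call to move; the robot and the scene stay as the last step left them, time stands still between calls to the robot, and variables do not carry over. Pictures are saved under pics/ and viewed, at most 10 in all, crops included, and the job is handed in when it is done.

Besides the shell and the picture viewer there is one more tool, called after "Call:" by a JSON object that holds its "api" and its "payload", one argument or row to a line. carry_out: Moves the arm, as the interface text tells. Its arguments: {"type":"object","properties":{"plan":{"type":"array"},"squeeze":{"type":"number"}},"required":["plan"]}

```bash
ls; mkdir -p pics; python3 - <<'E'
from plant import r
import cv2,numpy as np
s=r.get_state();print({k:np.round(v,3) for k,v in s.items()})
for n in("side","top","wrist"):
    p=r.camera_params(n);print(n,p)
    cv2.imwrite(f"pics/{n}0.png",r.snapshot(n)[:,:,::-1])
E
```

```text
pics
{'clock': np.float64(0.0), 'q': array([ 1.191,  0.69 , -0.195,  1.566,  0.157,  0.902, -0.215]), 'qd': array([ 0.001, -0.002, -0.001,  0.   ,  0.   ,  0.001, -0.001]), 'joint_torque': array([ 0.0000e+00, -5.2756e+01, -1.2670e+00, -1.5343e+01, -5.3000e-02,
        7.0000e-03,  0.0000e+00]), 'tool_pos': array([ 0.251, -0.572,  0.238]), 'eef_rot': array([ 0.979,  0.205, -0.   , -0.001]), 'contact_force': array([ 0.614,  0.357, -0.092]), 'moment': array([-0.023,  0.022,  0.019]), 'finger_force': np.float64(0.0), 'opening': np.float64(1.001)}
side {'fx': 459.36938723853774, 'fy': 459.36938723853774, 'cx': 315.4850768025399, 'cy': 234.92480529693603, 'distortion': array([-0.10086839,  0.        ,  0.        ,  0.        ,  0.        ]), 'position': array([ 0.5082103 , -0.62669829,  0.6991276 ]), 'attitude': array([ 0.90537784, -0.0633343 ,  0.03298635, -0.41855901])}
top {'fx': 504.5333519716551, 'fy': 504.5333519716551, 'cx': 322.80962492118, 'cy': 235.4164372438437, 'distortion': array([0.01122401, 0.        , 0.        , 0.        , 0.        ]), 'position': array([0.39953818, 0.0715556 , 1.09646999]), 'attitude': array([-0.69291816,  0.71320696, -0.0775578 ,  0.07200727])}
wrist {'fx': 432.3146363130796, 'fy': 432.3146363130796, 'cx': 315.8084513351827, 'cy': 236.6889850734259, 'distortion': array([-0.07396519,  0.        ,  0.        ,  0.        ,  0.        ]), 'hand_eye': array([[-4.62630803e-05, -9.57186125e-01, -2.89473178e-01,
         7.39876417e-02],
       [ 9.99999895e-01,  8.74607607e-05, -4.49020192e-04,
         8.47095249e-04],
       [ 4.55113442e-04, -2.89473168e-01,  9.57186020e-01,
        -1.44654189e-01],
       [ 0.00000000e+00,  0.00000000e+00,  0.00000000e+00,
         1.00000000e+00]])}
```

View pics/top0.png

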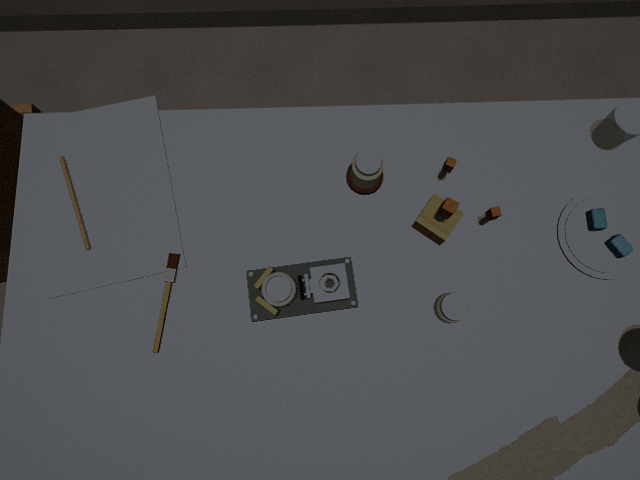

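View pics/side0.png

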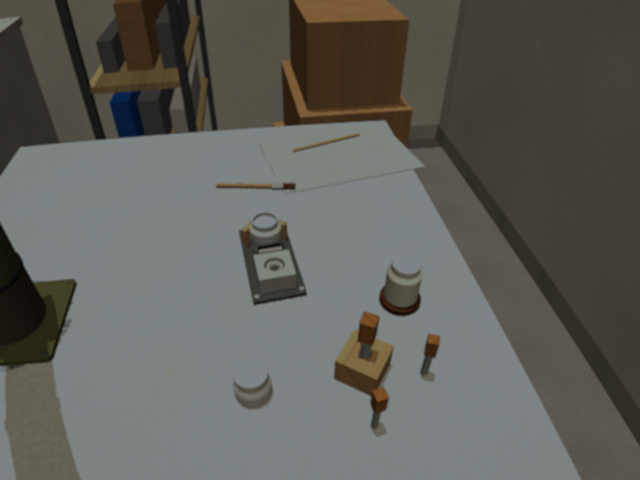

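```bash
cat > h.py <<'E'
from plant import r
import cv2,numpy as np
from scipy.spatial.transform import Rotation as R
def campose(n,s=None):
    p=r.camera_params(n)
    K=np.array([[p['fx'],0,p['cx']],[0,p['fy'],p['cy']],[0,0,1]])
    if n=='wrist':
        s=s or r.get_state();T=np.eye(4);T[:3,:3]=R.from_quat(s['eef_rot']).as_matrix();T[:3,3]=s['tool_pos'];T=T@p['hand_eye']
        return K,p['distortion'],T[:3,:3],T[:3,3]
    return K,p['distortion'],R.from_quat(p['attitude']).as_matrix(),p['position']
def rays(c,px):
    K,d,Rm,t=c;u=cv2.undistortPoints(np.array(px,float).reshape(-1,1,2),K,d)[:,0]
    return t,np.c_[u,np.ones(len(u))]@Rm.T
def plane(c,px,z):
    t,v=rays(c,px);return t+v*((z-t[2])/v[:,2])[:,None]
def proj(c,P):
    K,d,Rm,t=c;return cv2.projectPoints((np.atleast_2d(P)-t)@Rm,np.zeros(3),np.zeros(3),K,d)[0][:,0]
def totool(P,s=None):
    s=s or r.get_state();return R.from_quat(s['eef_rot']).inv().apply(np.atleast_2d(P)-s['tool_pos'])
def look(n,name,gain=1):
    s=r.get_state();c=campose(n,s);im=r.snapshot(n)
    cv2.imwrite(f"pics/{name}.png",np.clip(im[:,:,::-1].astype(float)*gain,0,255).astype('uint8'));return s,c,im
E
python3 - <<'E'
from h import *
c=campose('top');np.set_printoptions(precision=3,suppress=True)
for n,p,z in [('handle',(450,206),.145),('stand',(440,213),.055),('socket',(330,283),.042),('jar',(279,288),.084),('tub',(455,306),.06),('lantern',(367,163),.104),('k2',(450,162),.08),('k3',(494,212),.08),('jigcorners',(248,270),.01),('',(350,258),.01),('',(357,306),.01),('',(252,320),.01)]:
    print(n,plane(c,[p],z)[0])
s=r.get_state();print(R.from_quat(s['eef_rot']).as_matrix())
P=plane(c,[(450,206),(330,283)],.145);print(totool(P))
E
```

```text
handle [ 0.656 -0.189  0.145]
stand [ 0.665 -0.191  0.055]
socket [0.524 0.048 0.042]
jar [0.512 0.151 0.084]
tub [ 0.467 -0.205  0.06 ]
lantern [ 0.764 -0.036  0.104]
k2 [ 0.77  -0.215  0.08 ]
k3 [ 0.658 -0.298  0.08 ]
jigcorners [0.561 0.224 0.01 ]
 [0.581 0.002 0.01 ]
 [ 0.477 -0.009  0.01 ]
 [0.454 0.215 0.01 ]
[[ 0.916  0.402 -0.001]
 [ 0.402 -0.916  0.001]
 [-0.    -0.001 -1.   ]]
[[ 0.524 -0.187  0.093]
 [ 0.489 -0.465  0.094]]
```

Call:
{"api": "carry_out", "payload": {
  "plan": [
    {"rot":[0,0,0],"xyz":[0.26,-0.09,-0.03],"grip":0},
    {"rot":[0,0,0],"xyz":[0.26,-0.09,-0.03],"grip":0},
    {"rot":[0,0,0],"xyz":[0.52,-0.187,-0.03],"grip":0},
    {"rot":[0,0,0],"xyz":[0.52,-0.187,-0.03],"grip":0},
    {"rot":[0,0,0],"xyz":[0.52,-0.187,-0.03],"grip":0},
    {"rot":[0,0,0],"xyz":[0.52,-0.187,-0.03],"grip":0},
    {"rot":[0,0,0],"xyz":[0.52,-0.187,-0.03],"grip":0},
    {"rot":[0,0,0],"xyz":[0.52,-0.187,-0.03],"grip":0}
  ]
}}

```text
clock: 0.82
tool_pos: [0.4939, -0.342, 0.2588]
eef_rot: [0.979, 0.205, -0.0, -0.0]
contact_force: [0.6, -0.6, -0.5]
opening: 1.001
finger_force: 0.0
```

Call:
{"api": "carry_out", "payload": {
  "plan": [
    {"rot":[0,0,0],"xyz":[0.21,-0.075,-0.01],"grip":0},
    {"rot":[0,0,0],"xyz":[0.21,-0.075,-0.01],"grip":0},
    {"rot":[0,0,0],"xyz":[0.21,-0.075,-0.01],"grip":0},
    {"rot":[0,0,0],"xyz":[0.21,-0.075,-0.01],"grip":0},
    {"rot":[0,0,0],"xyz":[0.21,-0.075,-0.01],"grip":0},
    {"rot":[0,0,0],"xyz":[0.21,-0.075,-0.01],"grip":0},
    {"rot":[0,0,0],"xyz":[0.21,-0.075,-0.01],"grip":0},
    {"rot":[0,0,0],"xyz":[0.21,-0.075,-0.01],"grip":0}
  ]
}}

```text
clock: 1.48
tool_pos: [0.655, -0.1898, 0.2682]
eef_rot: [0.978, 0.206, -0.001, -0.0]
contact_force: [-0.1, -0.9, -0.1]
opening: 1.0
finger_force: 0.0
```

```bash
python3 - <<'E'
from h import *
s,c,im=look('wrist','w1',1.8)
print(s['tool_pos'],c[3])
E
```

```text
[ 0.65500898 -0.18982611  0.26817773] [ 0.72322738 -0.16069617  0.41273521]
```

View pics/w1.png

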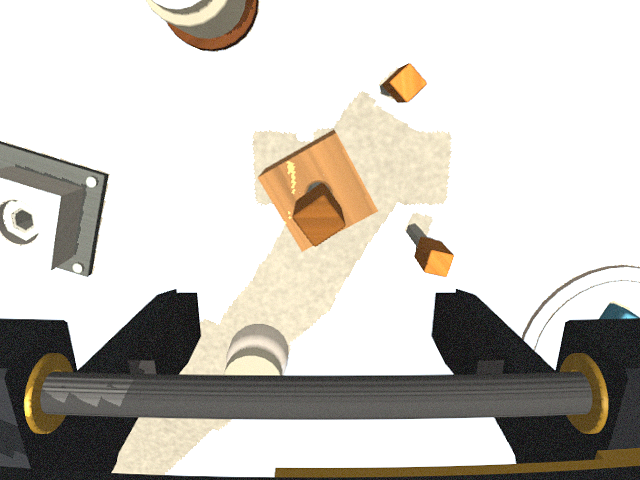

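```bash
python3 - <<'E'
from h import *
im=cv2.imread('pics/w1.png')[120:260,250:390]
cv2.imwrite('pics/w1c.png',cv2.resize(im,None,fx=4,fy=4,interpolation=cv2.INTER_CUBIC))
E
```

```text
(no output)
```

View pics/w1c.png

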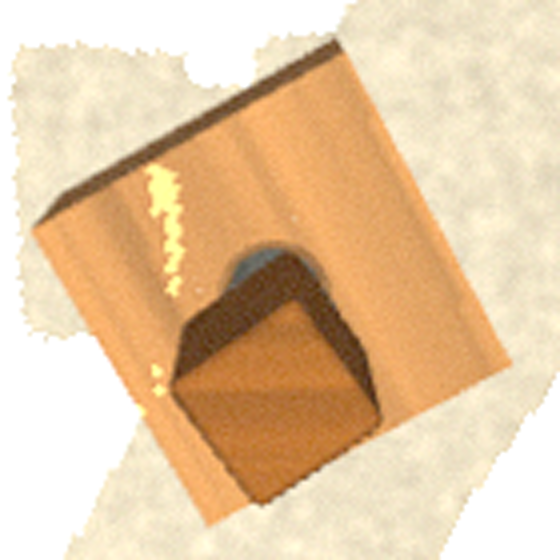

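```bash
python3 - <<'E'
from h import *
np.set_printoptions(precision=4,suppress=True)
s=r.get_state();c=campose('wrist',s)
T=plane(c,[(324.25,195),(345,224.5),(315.5,246.25),(293.25,215.75)],.145)
B=plane(c,[(323.75,182.5),(342,208.75),(0,0),(296.75,201.25)],.095)
S=plane(c,[(259,176.5),(335,132),(377.5,210.75),(302.5,251.25)],.055)
for n,P in(('T',T),('S',S)):
    e=np.roll(P,-1,0)-P;print(n,P.mean(0),np.linalg.norm(e,axis=1),np.degrees(np.arctan2(e[:,1],e[:,0]))%90)
print('bot corner offset top-bottom',(T-B)[[0,1,3]])
bc=(B[1]+B[3])/2;print('botcentre',bc)
print('toolyaw',np.degrees(np.arctan2(*R.from_quat(s['eef_rot']).as_matrix()[1::-1,0])))
f=S.mean(0)*1;f[2]=.01;print('lean deg from foot at stand centre',np.degrees((T.mean(0)-f)[:2]/.135))
print('tool rel', totool(T.mean(0)),totool(S.mean(0)),totool(bc))
print(plane(c,[(22,219)],.042))
E
```

```text
T [ 0.6584 -0.1933  0.145 ] [0.0235 0.024  0.0249 0.0239] [58.5675 61.4612 58.3761 57.9834]
S [ 0.6579 -0.1935  0.055 ] [0.0725 0.0752 0.0738 0.0747] [53.6126 53.1146 53.2247 52.1424]
bot corner offset top-bottom [[0.0004 0.0008 0.05  ]
 [0.0009 0.0015 0.05  ]
 [0.0013 0.0007 0.05  ]]
botcentre [ 0.6575 -0.1941  0.095 ]
toolyaw 23.659248768943506
lean deg from foot at stand centre [0.2259 0.0609]
tool rel [[0.0037 0.0031 0.1233]] [[0.0034 0.003  0.2133]] [[0.0027 0.0034 0.1733]]
[[0.526  0.0461 0.042 ]]
```

```bash
python3 - <<'E'
from h import *
s=r.get_state();print(np.round(s['q'],3), [np.degrees(np.arctan2(*R.from_quat(s['eef_rot']).as_matrix()[1::-1,0]))])
E
```

```text
[ 0.288  0.741 -0.143  1.338  0.112  1.072 -1.03 ] [np.float64(23.659248768943506)]
```

Call:
{"api": "carry_out", "payload": {
  "plan": [
    {"rot":[0,0,-2.19],"xyz":[0.0032,0.0032,0],"grip":0},
    {"rot":[0,0,-2.19],"xyz":[0.0032,0.0032,0],"grip":0},
    {"rot":[0,0,-2.19],"xyz":[0.0032,0.0032,0],"grip":0},
    {"rot":[0,0,-2.19],"xyz":[0.0032,0.0032,0],"grip":0},
    {"rot":[0,0,-2.19],"xyz":[0.0032,0.0032,0],"grip":0},
    {"rot":[0,0,-2.19],"xyz":[0.0032,0.0032,0],"grip":0},
    {"rot":[0,0,-2.19],"xyz":[0.0032,0.0032,0],"grip":0},
    {"rot":[0,0,-2.19],"xyz":[0.0032,0.0032,0],"grip":0}
  ]
}}

```text
clock: 2.2
tool_pos: [0.6575, -0.1955, 0.2689]
eef_rot: [0.76, 0.65, -0.001, 0.0]
contact_force: [0.1, -0.1, -0.6]
opening: 0.997
finger_force: 0.0
```

Call:
{"api": "carry_out", "payload": {
  "plan": [
    {"rot":[0,0,-1.19],"xyz":[0,0,0],"grip":0},
    {"rot":[0,0,-1.19],"xyz":[0,0,0],"grip":0},
    {"rot":[0,0,-1.19],"xyz":[0,0,0],"grip":0},
    {"rot":[0,0,-1.19],"xyz":[0,0,0],"grip":0},
    {"rot":[0,0,-1.19],"xyz":[0,0,0],"grip":0},
    {"rot":[0,0,-1.19],"xyz":[0,0,0],"grip":0},
    {"rot":[0,0,-1.19],"xyz":[0,0,0],"grip":0},
    {"rot":[0,0,-1.19],"xyz":[0,0,0],"grip":0}
  ]
}}

```text
clock: 2.87
tool_pos: [0.6575, -0.1956, 0.2687]
eef_rot: [0.355, 0.935, -0.001, -0.0]
contact_force: [0.4, -0.6, 0.9]
opening: 1.001
finger_force: 0.0
```

```bash
cat >> h.py <<'E'
def st(P=None):
    np.set_printoptions(precision=4,suppress=True)
    s=r.get_state();m=R.from_quat(s['eef_rot']).as_matrix()
    print(s['clock'],s['tool_pos'],'q',s['q'],'yaw',np.degrees(np.arctan2(m[1,0],m[0,0])),'z',m[:,2],'F',s['contact_force'],'M',s['moment'],s['opening'],s['finger_force'])
    if P is not None: print('tool',totool(P,s))
E
python3 -c "
from h import *
st([.658,-.1937,.101])"
```

```text
2.8667 [ 0.6575 -0.1956  0.2687] q [ 0.5328  0.8128 -0.6701  1.3058  0.5091  1.1946  0.6765] yaw 138.44520941934124 z [-0.0017 -0.0025 -1.    ] F [ 0.3938 -0.5734  0.9148] M [-0.0086 -0.1089  0.0253] 1.000531188566233 0.0
tool [[0.0009 0.0022 0.1677]]
```

Call:
{"api": "carry_out", "payload": {
  "plan": [
    {"rot":[0,0,-0.187],"xyz":[0.001,0.002,0.04],"grip":0},
    {"rot":[0,0,-0.187],"xyz":[0.001,0.002,0.08],"grip":0},
    {"rot":[0,0,-0.187],"xyz":[0.001,0.002,0.11],"grip":0},
    {"rot":[0,0,-0.187],"xyz":[0.001,0.002,0.14],"grip":0},
    {"rot":[0,0,-0.187],"xyz":[0.001,0.002,0.168],"grip":0},
    {"rot":[0,0,-0.187],"xyz":[0.001,0.002,0.168],"grip":0},
    {"rot":[0,0,-0.187],"xyz":[0.001,0.002,0.168],"grip":100},
    {"rot":[0,0,-0.187],"xyz":[0.001,0.002,0.168],"grip":100}
  ]
}}

```text
clock: 3.53
tool_pos: [0.6603, -0.1915, 0.1027]
eef_rot: [0.268, 0.963, -0.0, 0.001]
contact_force: [1.0, 0.3, 0.2]
opening: 0.874
finger_force: 0.0
```

```bash
python3 - <<'E'
from h import *
s,c,im=look('wrist','w2',1.8); st([.658,-.1937,.101])
E
```

```text
3.5833 [ 0.661  -0.1911  0.1034] q [ 0.5186  0.9985 -0.6318  1.4477  0.6773  0.9157  0.7164] yaw 148.93364972764624 z [ 0.0036 -0.001  -1.    ] F [0.6027 0.3132 0.1953] M [ 0.0335 -0.1452  0.029 ] 0.8305150868955303 0.0
tool [[ 0.0012 -0.0038  0.0024]]
```

View pics/w2.png

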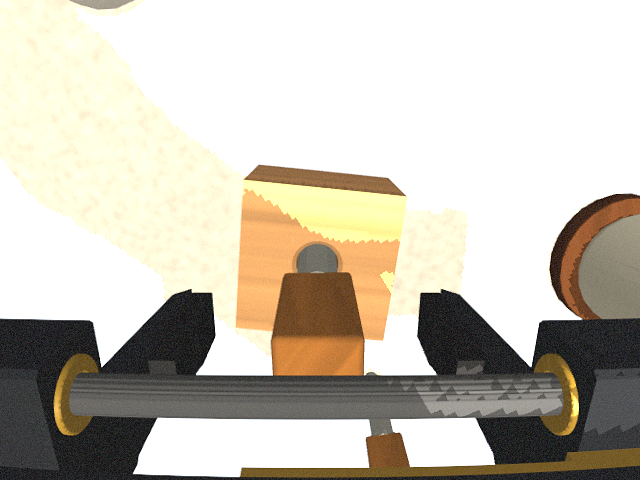

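Call:
{"api": "carry_out", "payload": {
  "plan": [
    {"rot":[0,0,0],"xyz":[0,0,0],"grip":255},
    {"rot":[0,0,0],"xyz":[0,0,0],"grip":255},
    {"rot":[0,0,0],"xyz":[0,0,0],"grip":255},
    {"rot":[0,0,0],"xyz":[0,0,0],"grip":255},
    {"rot":[0,0,0],"xyz":[0,0,0],"grip":255},
    {"rot":[0,0,0],"xyz":[0,0,0],"grip":255}
  ],
  "squeeze": 45
}}

```text
clock: 4.08
tool_pos: [0.6599, -0.19, 0.101]
eef_rot: [0.267, 0.964, -0.0, 0.0]
contact_force: [0.3, 0.8, 0.5]
opening: 0.376
finger_force: 0.0
```

```bash
python3 - <<'E'
from h import *
st()
E
```

```text
4.0833 [ 0.6599 -0.19    0.101 ] q [ 0.5173  1.0013 -0.631   1.4493  0.6777  0.9151  0.716 ] yaw 149.02222933066366 z [ 0.0002 -0.0001 -1.    ] F [0.2559 0.7601 0.5123] M [ 0.0196 -0.0808  0.0165] 0.3761323776128186 0.0
```

Almost closed; finish closing.

Call:
{"api": "carry_out", "payload": {
  "plan": [
    {"rot":[0,0,0],"xyz":[0,0,0],"grip":255},
    {"rot":[0,0,0],"xyz":[0,0,0],"grip":255},
    {"rot":[0,0,0],"xyz":[0,0,0],"grip":255},
    {"rot":[0,0,0],"xyz":[0,0,0],"grip":255}
  ],
  "squeeze": 45
}}

```text
clock: 4.42
tool_pos: [0.6599, -0.1901, 0.1009]
eef_rot: [0.267, 0.964, -0.0, 0.0]
contact_force: [0.8, -0.2, 1.4]
opening: 0.292
finger_force: 44.9
```

```bash
python3 - <<'E'
from h import *
st([.658,-.1937,.101])
E
```

```text
4.4167 [ 0.6599 -0.1901  0.1009] q [ 0.5173  1.0015 -0.631   1.4494  0.6777  0.915   0.716 ] yaw 149.01818889800668 z [ 0. -0. -1.] F [ 0.7848 -0.1982  1.3765] M [-0.0221 -0.1158 -0.0277] 0.29210455341270597 44.948366302996874
tool [[-0.0003 -0.0041 -0.0001]]
```

Call:
{"api": "carry_out", "payload": {
  "plan": [
    {"rot":[0,0,0],"xyz":[0,0,-0.015],"grip":255},
    {"rot":[0,0,0],"xyz":[0,0,-0.035],"grip":255},
    {"rot":[0,0,0],"xyz":[0,0,-0.06],"grip":255},
    {"rot":[0,0,0],"xyz":[0,0,-0.085],"grip":255},
    {"rot":[0,0,0],"xyz":[0,0,-0.1],"grip":255},
    {"rot":[0,0,0],"xyz":[0,0,-0.1],"grip":255}
  ]
}}

```text
clock: 4.92
tool_pos: [0.6621, -0.1898, 0.2059]
eef_rot: [0.267, 0.964, 0.001, 0.004]
contact_force: [0.2, -0.3, -1.2]
opening: 0.288
finger_force: 44.9
```

Call:
{"api": "carry_out", "payload": {
  "plan": [
    {"rot":[0,0,-0.12],"xyz":[0.021,0.018,0],"grip":255},
    {"rot":[0,0,-0.24],"xyz":[0.05,0.042,0],"grip":255},
    {"rot":[0,0,-0.36],"xyz":[0.079,0.066,0],"grip":255},
    {"rot":[0,0,-0.48],"xyz":[0.108,0.09,0],"grip":255},
    {"rot":[0,0,-0.6],"xyz":[0.137,0.114,0],"grip":255},
    {"rot":[0,0,-0.72],"xyz":[0.166,0.138,0],"grip":255},
    {"rot":[0,0,-0.84],"xyz":[0.192,0.161,0],"grip":255},
    {"rot":[0,0,-0.96],"xyz":[0.21,0.176,0],"grip":255}
  ]
}}

```text
clock: 5.58
tool_pos: [0.5683, 0.0727, 0.2008]
eef_rot: [-0.213, 0.977, 0.001, -0.001]
contact_force: [0.2, 0.5, -1.4]
opening: 0.287
finger_force: 44.9
```

Call:
{"api": "carry_out", "payload": {
  "plan": [
    {"rot":[0,0,0],"xyz":[0,0,0],"grip":255},
    {"rot":[0,0,0],"xyz":[0,0,0],"grip":255},
    {"rot":[0,0,0],"xyz":[0,0,0],"grip":255},
    {"rot":[0,0,0],"xyz":[0,0,0],"grip":255}
  ]
}}

```text
clock: 5.92
tool_pos: [0.5707, 0.0669, 0.2003]
eef_rot: [-0.206, 0.978, -0.001, -0.001]
contact_force: [-0.1, -0.0, -2.0]
opening: 0.293
finger_force: 44.9
```

```bash
python3 - <<'E'
from h import *
st([.525,.047,.042])
s,c,im=look('wrist','w3',1.6)
print(proj(c,[.525,.047,.042]))
cv2.imwrite('pics/w3c.png',cv2.resize(cv2.imread('pics/w3.png')[60:280,190:450],None,fx=2.7,fy=2.7,interpolation=cv2.INTER_CUBIC))
E
```

```text
5.9167 [0.5707 0.0669 0.2003] q [ 0.2998  0.815  -0.9108  1.7402  0.7639  0.9837  1.0738] yaw -156.17753164468414 z [-0.0008 -0.0017 -1.    ] F [-0.0992 -0.0222 -2.0421] M [ 0.1142 -0.1591  0.0354] 0.2932480673513523 44.94881113059819
tool [[0.0496 0.0004 0.1583]]
[[317.4292 145.7278]]
```

View pics/w3c.png

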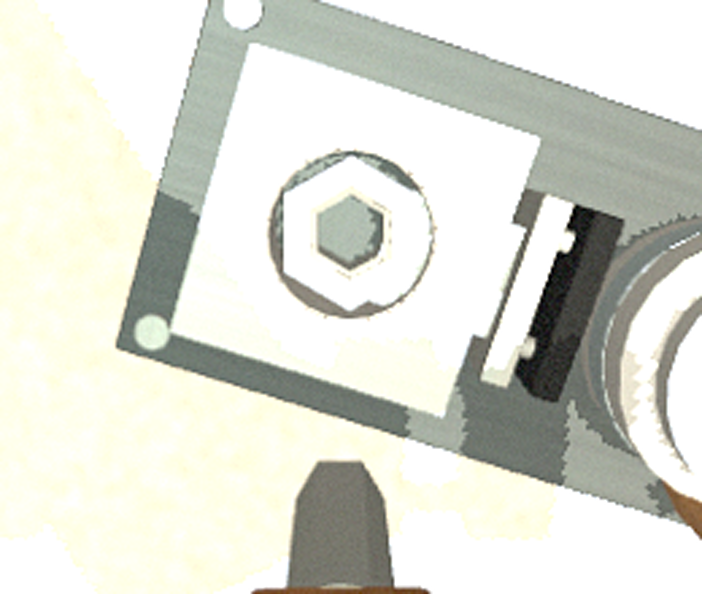

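```bash
python3 - <<'E'
from h import *
im=r.snapshot('wrist')[:,:,::-1]
cv2.imwrite('pics/raw3.png',im)
a=im[100:190,270:370];b=im[225:290,280:360]
A=cv2.resize(a,None,fx=5,fy=5,interpolation=cv2.INTER_CUBIC)
b=np.clip(b.astype(float)*2,0,255).astype('uint8')
B=cv2.resize(b,None,fx=3.7,fy=5,interpolation=cv2.INTER_CUBIC)
B=cv2.copyMakeBorder(B,0,450-B.shape[0],0,0,cv2.BORDER_CONSTANT)
cv2.imwrite('pics/w3d.png',np.hstack([A,B]))
E
```

```text
(no output)
```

View pics/w3d.png

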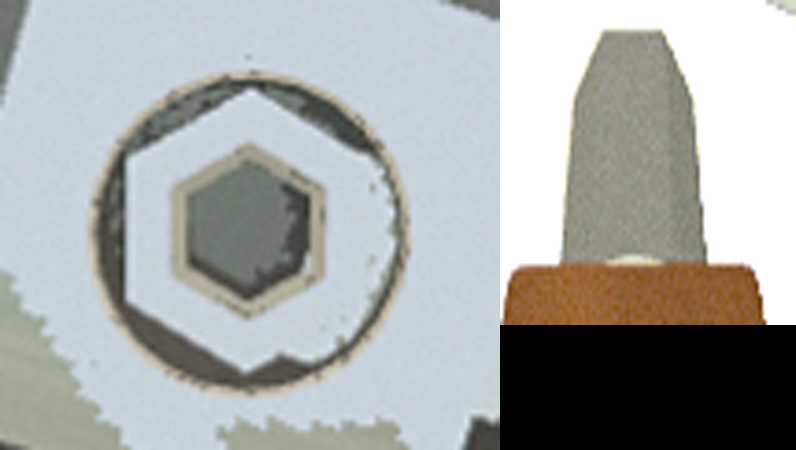

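```bash
python3 - <<'E'
from h import *
st()
s=r.get_state();c=campose('wrist',s)
V=plane(c,[(319.8,128.6),(335,137),(335,155),(319.8,164),(304.4,155.4),(304.4,137)],.042)
C=V.mean(0);d=V-C;print('C',C,np.linalg.norm(d,axis=1),(np.degrees(np.arctan2(d[:,1],d[:,0]))%60),'tool',totool(C,s))
b=plane(c,[((250/5)+270,231/5+100)],.05);print('bore centre',b,totool(b,s))
f=plane(c,[((603-500)/3.7+280,231),((663-500)/3.7+280,231)],s['tool_pos'][2]-.091);print('foot',f,totool(f,s))
q=plane(c,[((575-500)/3.7+280,245),((693-500)/3.7+280,245)],s['tool_pos'][2]-.085);print('shank',totool(q,s))
E
```

```text
6.0167 [0.5707 0.0673 0.2005] q [ 0.2999  0.8149 -0.9115  1.7401  0.7638  0.9836  1.0739] yaw -156.1570534946156 z [-0.0004 -0.0011 -1.    ] F [-0.3073 -0.5146 -1.2926] M [ 0.0564 -0.1372 -0.0228] 0.29058658919568625 44.94902336038649
C [0.5248 0.049  0.042 ] [0.0119 0.0122 0.0122 0.0123 0.0124 0.0123] [23.7543 24.8399 24.377  24.1927 24.3995 23.0465] tool [[0.0492 0.002  0.1585]]
bore centre [[0.5241 0.0488 0.05  ]] [[0.05   0.0021 0.1505]]
foot [[0.5658 0.0593 0.1095]
 [0.5621 0.0677 0.1095]] [[ 0.0077 -0.0053  0.091 ]
 [ 0.0077  0.0039  0.091 ]]
shank [[ 0.0013 -0.0094  0.085 ]
 [ 0.0013  0.0084  0.085 ]]
```

Call:
{"api": "carry_out", "payload": {
  "plan": [
    {"rot":[0,0,-0.11],"xyz":[0.012,0.001,0],"grip":255},
    {"rot":[0,0,-0.22],"xyz":[0.026,0.002,0],"grip":255},
    {"rot":[0,0,-0.33],"xyz":[0.038,0.003,0],"grip":255},
    {"rot":[0,0,-0.44],"xyz":[0.048,0.003,0],"grip":255},
    {"rot":[0,0,-0.528],"xyz":[0.048,0.003,0.01],"grip":255},
    {"rot":[0,0,-0.528],"xyz":[0.048,0.003,0.025],"grip":255},
    {"rot":[0,0,-0.528],"xyz":[0.048,0.003,0.04],"grip":255},
    {"rot":[0,0,-0.528],"xyz":[0.048,0.003,0.05],"grip":255}
  ]
}}

```text
clock: 6.68
tool_pos: [0.5252, 0.0507, 0.1496]
eef_rot: [-0.455, 0.89, -0.0, -0.001]
contact_force: [-0.1, 0.1, -0.9]
opening: 0.292
finger_force: 44.9
```

Call:
{"api": "carry_out", "payload": {
  "plan": [
    {"rot":[0,0,0],"xyz":[0,0,0.003],"grip":255},
    {"rot":[0,0,0],"xyz":[0,0,0.006],"grip":255},
    {"rot":[0,0,0],"xyz":[0,0,0.009],"grip":255},
    {"rot":[0,0,0],"xyz":[0,0,0.012],"grip":255},
    {"rot":[0,0,0],"xyz":[0,0,0.015],"grip":255},
    {"rot":[0,0,0],"xyz":[0,0,0.018],"grip":255},
    {"rot":[0,0,0],"xyz":[0,0,0.021],"grip":255},
    {"rot":[0,0,0],"xyz":[0,0,0.021],"grip":255}
  ]
}}

```text
clock: 7.35
tool_pos: [0.5252, 0.052, 0.1294]
eef_rot: [-0.456, 0.89, -0.0, -0.0]
contact_force: [-0.7, -0.7, -1.9]
opening: 0.291
finger_force: 44.9
```

```bash
python3 -c "
from h import *
st([.5245,.0489,.109])"
```

```text
7.35 [0.5252 0.052  0.1294] q [ 0.3525  0.9082 -0.9621  1.9335  0.9997  0.8772  1.364 ] yaw -125.72522245451893 z [-0.0005 -0.0004 -1.    ] F [-0.6601 -0.6913 -1.9478] M [ 0.0921 -0.1048  0.0275] 0.2907821535642371 44.948933478444815
tool [[ 0.0029 -0.0012  0.0204]]
```

Call:
{"api": "carry_out", "payload": {
  "plan": [
    {"rot":[0,0,0],"xyz":[0,0,0.002],"grip":255},
    {"rot":[0,0,0],"xyz":[0,0,0.004],"grip":255},
    {"rot":[0,0,0],"xyz":[0,0,0.006],"grip":255},
    {"rot":[0,0,0],"xyz":[0,0,0.008],"grip":255},
    {"rot":[0,0,0],"xyz":[0,0,0.01],"grip":255},
    {"rot":[0,0,0],"xyz":[0,0,0.01],"grip":255}
  ]
}}

```text
clock: 7.85
tool_pos: [0.5255, 0.0511, 0.1194]
eef_rot: [-0.456, 0.89, -0.001, -0.0]
contact_force: [1.6, -3.2, -3.4]
opening: 0.29
finger_force: 44.9
```

```bash
python3 -c "
from h import *
st([.5245,.0489,.109])"
```

```text
7.85 [0.5255 0.0511 0.1194] q [ 0.3459  0.9219 -0.948   1.9391  1.022   0.8633  1.3473] yaw -125.76427655237373 z [-0.0001 -0.0017 -1.    ] F [ 1.5797 -3.167  -3.408 ] M [-0.7988 -0.4927 -0.0076] 0.28997393503363467 44.94926174171269
tool [[ 0.0024 -0.0004  0.0104]]
```

Call:
{"api": "carry_out", "payload": {
  "plan": [
    {"rot":[0,0,0],"xyz":[0.0007,-0.0011,0.001],"grip":255},
    {"rot":[0,0,0],"xyz":[0.0007,-0.0011,0.003],"grip":255},
    {"rot":[0,0,0],"xyz":[0.0007,-0.0011,0.005],"grip":255},
    {"rot":[0,0,0],"xyz":[0.0007,-0.0011,0.007],"grip":255},
    {"rot":[0,0,0],"xyz":[0.0007,-0.0011,0.009],"grip":255},
    {"rot":[0,0,0],"xyz":[0.0007,-0.0011,0.01],"grip":255},
    {"rot":[0,0,0],"xyz":[0.0007,-0.0011,0.0105],"grip":255},
    {"rot":[0,0,0],"xyz":[0.0007,-0.0011,0.0105],"grip":255}
  ]
}}

```text
clock: 8.52
tool_pos: [0.5258, 0.0509, 0.1092]
eef_rot: [-0.456, 0.89, -0.0, -0.0]
contact_force: [0.7, -2.5, -3.0]
opening: 0.294
finger_force: 44.9
```

```bash
python3 -c "
from h import *
st([.5245,.0489,.109])"
```

```text
8.5167 [0.5258 0.0509 0.1092] q [ 0.3406  0.9368 -0.9356  1.9441  1.0436  0.8487  1.3327] yaw -125.72446154344891 z [-0.0003 -0.0002 -1.    ] F [ 0.6584 -2.4842 -2.9861] M [-0.4995 -0.1733 -0.0488] 0.29394396483058294 44.94716429617256
tool [[ 0.0023 -0.0001  0.0002]]
```

Call:
{"api": "carry_out", "payload": {
  "plan": [
    {"rot":[0,0,0],"xyz":[0.0006,-0.0008,0.0008],"grip":255},
    {"rot":[0,0,0],"xyz":[0.0006,-0.0008,0.0015],"grip":255},
    {"rot":[0,0,0],"xyz":[0.0006,-0.0008,0.0015],"grip":255}
  ]
}}

```text
clock: 8.77
tool_pos: [0.526, 0.0507, 0.1087]
eef_rot: [-0.456, 0.89, 0.0, 0.0]
contact_force: [-1.3, -1.1, 6.8]
opening: 0.295
finger_force: 44.9
```

```bash
python3 -c "
from h import *
st([.5245,.0489,.109])"
```

```text
8.7667 [0.526  0.0507 0.1087] q [ 0.3415  0.9377 -0.9359  1.9444  1.0455  0.8477  1.3325] yaw -125.69944187834857 z [ 0.0003  0.0008 -1.    ] F [-1.2944 -1.0824  6.783 ] M [-0.3984  0.462   0.0026] 0.2954900542152034 44.94904269464314
tool [[ 0.0023  0.0001 -0.0003]]
```

Call:
{"api": "carry_out", "payload": {
  "plan": [
    {"rot":[0,0,0.12],"xyz":[0,-0.0002,-0.0005],"grip":255},
    {"rot":[0,0,0.24],"xyz":[0.0001,-0.0005,-0.0005],"grip":255},
    {"rot":[0,0,0.36],"xyz":[0.0001,-0.0007,-0.0005],"grip":255},
    {"rot":[0,0,0.48],"xyz":[0.0002,-0.0009,-0.0005],"grip":255},
    {"rot":[0,0,0.6],"xyz":[0.0004,-0.0011,-0.0005],"grip":255},
    {"rot":[0,0,0.7],"xyz":[0.0005,-0.0013,-0.0005],"grip":255},
    {"rot":[0,0,0.8],"xyz":[0.0006,-0.0014,-0.0005],"grip":255},
    {"rot":[0,0,0.8],"xyz":[0.0006,-0.0014,-0.0005],"grip":255}
  ]
}}

```text
clock: 9.43
tool_pos: [0.5263, 0.0496, 0.1088]
eef_rot: [-0.073, 0.997, 0.0, -0.0]
contact_force: [-3.2, -0.7, 2.9]
opening: 0.293
finger_force: 45.0
```

```bash
python3 -c "
from h import *
st([.5245,.0489,.109])"
```

```text
9.4333 [0.5263 0.0496 0.1088] q [ 0.2617  0.8754 -0.7654  1.9471  0.9341  0.7216  0.6336] yaw -171.63992715134617 z [-0.0004  0.0008 -1.    ] F [-3.1524 -0.7225  2.924 ] M [0.0072 0.634  0.0156] 0.29344631462010806 44.95051922276616
tool [[ 0.0019 -0.0005 -0.0002]]
```

Call:
{"api": "carry_out", "payload": {
  "plan": [
    {"rot":[0,0,0.12],"xyz":[0.0003,-0.0002,-0.0002],"grip":255},
    {"rot":[0,0,0.24],"xyz":[0.0004,-0.0004,-0.0002],"grip":255},
    {"rot":[0,0,0.36],"xyz":[0.0005,-0.0005,-0.0002],"grip":255},
    {"rot":[0,0,0.48],"xyz":[0.0006,-0.0007,-0.0002],"grip":255},
    {"rot":[0,0,0.6],"xyz":[0.0007,-0.0009,-0.0002],"grip":255},
    {"rot":[0,0,0.72],"xyz":[0.0008,-0.001,-0.0002],"grip":255},
    {"rot":[0,0,0.82],"xyz":[0.0009,-0.0012,-0.0002],"grip":255},
    {"rot":[0,0,0.9],"xyz":[0.001,-0.0012,-0.0002],"grip":255}
  ]
}}

```text
clock: 10.1
tool_pos: [0.5261, 0.0489, 0.1088]
eef_rot: [0.368, 0.93, 0.001, -0.0]
contact_force: [-1.8, 0.4, 0.6]
opening: 0.294
finger_force: 45.0
```

```bash
python3 -c "
from h import *
st([.5245,.0489,.109])"
```

```text
10.1 [0.5261 0.0489 0.1088] q [ 0.1435  0.8159 -0.5421  1.9552  0.7507  0.58   -0.0921] yaw 136.8690982870368 z [ 0.0005  0.0023 -1.    ] F [-1.8328  0.361   0.5719] M [0.0883 0.1815 0.0487] 0.2935839818758767 44.95389327406883
tool [[ 0.0011 -0.0011 -0.0002]]
```

Call:
{"api": "carry_out", "payload": {
  "plan": [
    {"rot":[0,0,0.12],"xyz":[0.0003,-0.0002,0],"grip":255},
    {"rot":[0,0,0.24],"xyz":[0.0004,-0.0004,0],"grip":255},
    {"rot":[0,0,0.36],"xyz":[0.0005,-0.0005,0],"grip":255},
    {"rot":[0,0,0.48],"xyz":[0.0006,-0.0007,0],"grip":255},
    {"rot":[0,0,0.6],"xyz":[0.0007,-0.0009,0],"grip":255},
    {"rot":[0,0,0.72],"xyz":[0.0008,-0.001,0],"grip":255},
    {"rot":[0,0,0.82],"xyz":[0.0009,-0.0012,0],"grip":255},
    {"rot":[0,0,0.9],"xyz":[0.001,-0.0012,0],"grip":255}
  ]
}}

```text
clock: 10.77
tool_pos: [0.5254, 0.0486, 0.1088]
eef_rot: [0.735, 0.678, 0.001, -0.0]
contact_force: [-0.2, 0.1, 0.4]
opening: 0.292
finger_force: 45.0
```

```bash
python3 -c "
from h import *
st([.5245,.0489,.109])"
```

```text
10.7667 [0.5254 0.0486 0.1088] q [ 0.0043  0.778  -0.303   1.966   0.4817  0.465  -0.7332] yaw 85.31270670984003 z [ 0.002   0.0022 -1.    ] F [-0.1563  0.1288  0.4302] M [-0.0433 -0.0824  0.0361] 0.2924735550204964 44.955927869305015
tool [[ 0.0002 -0.0009 -0.0002]]
```

Call:
{"api": "carry_out", "payload": {
  "plan": [
    {"rot":[0,0,0.12],"xyz":[0,0,0],"grip":255},
    {"rot":[0,0,0.24],"xyz":[0,0,0],"grip":255},
    {"rot":[0,0,0.34],"xyz":[0,0,0],"grip":255},
    {"rot":[0,0,0.44],"xyz":[0,0,0],"grip":255},
    {"rot":[0,0,0.52],"xyz":[0,0,0],"grip":255},
    {"rot":[0,0,0.56],"xyz":[0,0,0],"grip":255},
    {"rot":[0,0,0.6],"xyz":[0,0,0],"grip":255},
    {"rot":[0,0,0.6],"xyz":[0,0,0],"grip":255}
  ]
}}

```text
clock: 11.43
tool_pos: [0.525, 0.0486, 0.1087]
eef_rot: [0.903, 0.431, 0.001, -0.001]
contact_force: [-0.5, 1.6, 2.2]
opening: 0.292
finger_force: 45.0
```

```bash
python3 -c "
from h import *
st([.5245,.0489,.109])"
```

```text
11.4333 [0.525  0.0486 0.1087] q [-0.0858  0.7677 -0.1535  1.9711  0.26    0.4198 -1.1152] yaw 51.01734903995919 z [ 0.0012  0.0017 -1.    ] F [-0.5109  1.6355  2.231 ] M [0.5633 0.0573 0.0336] 0.2915893693800106 44.95121904183179
tool [[-0.0001 -0.0006 -0.0003]]
```

Call:
{"api": "carry_out", "payload": {
  "plan": [
    {"rot":[0,0,0.04],"xyz":[0,0,0],"grip":255},
    {"rot":[0,0,0.08],"xyz":[0,0,0],"grip":255},
    {"rot":[0,0,0.12],"xyz":[0,0,0],"grip":255},
    {"rot":[0,0,0.16],"xyz":[0,0,0],"grip":255},
    {"rot":[0,0,0.16],"xyz":[0,0,0],"grip":255}
  ]
}}

```text
clock: 11.85
tool_pos: [0.5249, 0.0484, 0.1088]
eef_rot: [0.935, 0.356, 0.001, -0.0]
contact_force: [0.1, 6.3, 2.6]
opening: 0.293
finger_force: 45.0
```

```bash
python3 -c "
from h import *
st([.5245,.0489,.109])"
```

```text
11.85 [0.5249 0.0484 0.1088] q [-0.1095  0.7665 -0.1142  1.9725  0.1958  0.4117 -1.2152] yaw 41.66780813981182 z [ 0.001   0.0014 -1.    ] F [0.1394 6.3285 2.6174] M [ 1.5551 -0.0245  0.057 ] 0.29317201925949254 44.95448190020397
tool [[ 0.     -0.0007 -0.0002]]
```

Call:
{"api": "carry_out", "payload": {
  "plan": [
    {"rot":[0,0,0.0],"xyz":[0.0008,-0.0009,0],"grip":255},
    {"rot":[0,0,0.04],"xyz":[0.0008,-0.0009,0],"grip":255},
    {"rot":[0,0,0.08],"xyz":[0.0008,-0.0009,0],"grip":255},
    {"rot":[0,0,0.12],"xyz":[0.0008,-0.0009,0],"grip":255},
    {"rot":[0,0,0.12],"xyz":[0.0008,-0.0009,0],"grip":255}
  ]
}}

```text
clock: 12.27
tool_pos: [0.5249, 0.0486, 0.1087]
eef_rot: [0.954, 0.299, 0.0, 0.0]
contact_force: [0.7, 4.1, 4.1]
opening: 0.291
finger_force: 45.0
```

```bash
python3 -c "
from h import *
st([.5245,.0489,.109])"
```

```text
12.2667 [0.5249 0.0486 0.1087] q [-0.1289  0.7662 -0.0841  1.9732  0.1477  0.4073 -1.2898] yaw 34.738844259756895 z [ 0.0007  0.0001 -1.    ] F [0.6869 4.0601 4.0549] M [ 1.3022 -0.0517  0.1306] 0.29119783649866937 44.96348889078945
tool [[-0.0001 -0.0004 -0.0003]]
```

Call:
{"api": "carry_out", "payload": {
  "plan": [
    {"rot":[0,0,0.04],"xyz":[0.0003,-0.0003,0],"grip":255},
    {"rot":[0,0,0.08],"xyz":[0.0003,-0.0003,0],"grip":255},
    {"rot":[0,0,0.1],"xyz":[0.0003,-0.0003,0],"grip":255},
    {"rot":[0,0,0.1],"xyz":[0.0003,-0.0003,0],"grip":255}
  ]
}}

```text
clock: 12.6
tool_pos: [0.5248, 0.0487, 0.1087]
eef_rot: [0.968, 0.25, 0.0, 0.0]
contact_force: [0.5, 3.8, 5.3]
opening: 0.292
finger_force: 45.0
```

```bash
python3 -c "
from h import *
st([.5245,.0489,.109])"
```

```text
12.6 [0.5248 0.0487 0.1087] q [-0.1438  0.7662 -0.0604  1.9737  0.1074  0.4043 -1.3505] yaw 29.01300449554247 z [ 0.0004 -0.0002 -1.    ] F [0.4738 3.7518 5.3179] M [ 1.1665 -0.0719  0.2717] 0.2920911047888192 44.999725576490164
tool [[-0.0002 -0.0003 -0.0003]]
```

Call:
{"api": "carry_out", "payload": {
  "plan": [
    {"rot":[0,0,0.04],"xyz":[0,0,0],"grip":255},
    {"rot":[0,0,0.08],"xyz":[0,0,0],"grip":255},
    {"rot":[0,0,0.1],"xyz":[0,0,0],"grip":255},
    {"rot":[0,0,0.1],"xyz":[0,0,0],"grip":255}
  ]
}}

```text
clock: 12.93
tool_pos: [0.5248, 0.0488, 0.1087]
eef_rot: [0.979, 0.202, 0.0, 0.0]
contact_force: [0.4, 4.7, 5.9]
opening: 0.287
finger_force: 45.0
```

```bash
python3 -c "
from h import *
st([.5245,.0489,.109])"
```

```text
12.9333 [0.5248 0.0488 0.1087] q [-0.1578  0.7664 -0.0372  1.9744  0.0665  0.4016 -1.4107] yaw 23.25746059919399 z [ 0.0003 -0.0001 -1.    ] F [0.3729 4.6504 5.9359] M [ 1.135  -0.0859  0.1287] 0.2874146654284958 44.971610521897674
tool [[-0.0002 -0.0002 -0.0003]]
```

Call:
{"api": "carry_out", "payload": {
  "plan": [
    {"rot":[0,0,-0.1],"xyz":[0,0,0],"grip":255},
    {"rot":[0,0,-0.22],"xyz":[0,0,0],"grip":255},
    {"rot":[0,0,-0.26],"xyz":[0,0,-0.002],"grip":255},
    {"rot":[0,0,-0.26],"xyz":[0,0,-0.012],"grip":255},
    {"rot":[0,0,-0.26],"xyz":[0,0,-0.025],"grip":255},
    {"rot":[0,0,-0.26],"xyz":[0,0,-0.045],"grip":255},
    {"rot":[0,0,-0.26],"xyz":[0,0,-0.07],"grip":255},
    {"rot":[0,0,-0.26],"xyz":[0,0,-0.092],"grip":255}
  ]
}}

```text
clock: 13.6
tool_pos: [0.5229, 0.0462, 0.2005]
eef_rot: [0.946, 0.326, -0.003, 0.001]
contact_force: [0.8, -0.0, -2.0]
opening: 0.294
finger_force: 45.0
```

Call:
{"api": "carry_out", "payload": {
  "plan": [
    {"rot":[0,0,0],"xyz":[-0.025,0,0],"grip":255},
    {"rot":[0,0,0],"xyz":[-0.05,0,0],"grip":255},
    {"rot":[0,0,0],"xyz":[-0.05,0,0],"grip":255},
    {"rot":[0,0,0],"xyz":[-0.05,0,0],"grip":255},
    {"rot":[0,0,0],"xyz":[-0.05,0,0],"grip":255}
  ]
}}

```text
clock: 14.02
tool_pos: [0.4852, 0.0167, 0.2002]
eef_rot: [0.945, 0.327, -0.001, 0.0]
contact_force: [0.2, 0.7, -2.2]
opening: 0.29
finger_force: 45.0
```

```bash
python3 - <<'E'
from h import *
st([.5245,.0489,.042])
im=r.snapshot('wrist')[:,:,::-1]
cv2.imwrite('pics/raw4.png',im)
cv2.imwrite('pics/w4.png',cv2.resize(np.clip(im[70:300,180:460]*1.15,0,255).astype('uint8'),None,fx=2.5,fy=2.5,interpolation=cv2.INTER_CUBIC))
E
```

```text
14.0167 [0.4852 0.0167 0.2002] q [-0.0386  0.5722 -0.1422  2.0196  0.1465  0.5607 -1.1881] yaw 38.13019831089997 z [-0.0013 -0.0011 -1.    ] F [ 0.1621  0.7427 -2.1698] M [ 0.0025 -0.0779 -0.0712] 0.289842349769739 44.98324460349977
tool [[ 0.0511 -0.0011  0.1581]]
```

View pics/w4.png

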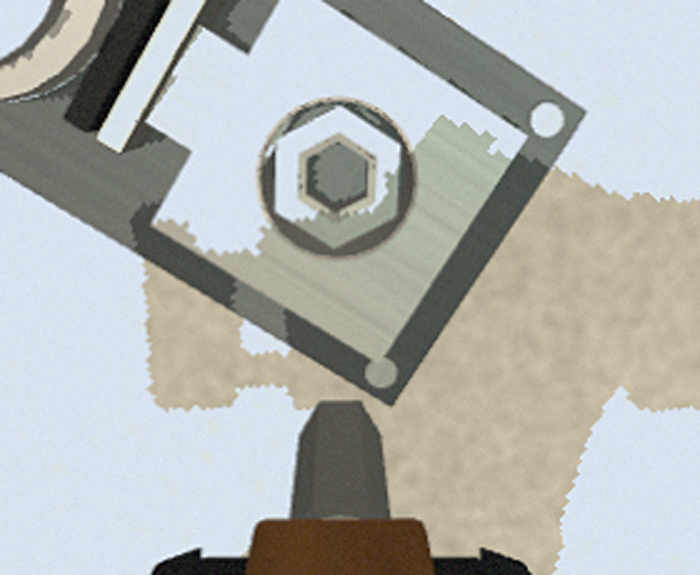

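```bash
python3 - <<'E'
from h import *
for n in('raw3','raw4'):
    g=cv2.cvtColor(cv2.imread(f'pics/{n}.png'),cv2.COLOR_BGR2GRAY)
    for y in (238,258,268): print(n,y,g[y-1:y+2,288:348].mean(0).astype(int).tolist())
c=campose('wrist');s=r.get_state()
px=np.array([(337,134),(374,157),(374,197),(337,217),(299,197),(299,157)])/2.5+[180,70]
V=plane(c,px,.042);C=V.mean(0);d=V-C
print(C,np.linalg.norm(d,axis=1),np.degrees(np.arctan2(d[:,1],d[:,0]))%60)
# jig edges: corners of plate at z=.01 (top face)
px3=np.array([(118,348),(560,487)])/2.7+[190,60]
E
```

```text
raw3 238 [170, 168, 166, 168, 170, 170, 170, 171, 171, 173, 172, 170, 169, 168, 148, 101, 74, 70, 74, 74, 74, 75, 74, 74, 73, 75, 73, 74, 72, 75, 74, 74, 76, 73, 74, 74, 73, 67, 66, 66, 104, 148, 166, 171, 173, 174, 172, 167, 162, 160, 158, 162, 163, 168, 180, 184, 195, 199, 199, 199]
raw3 258 [167, 166, 165, 166, 167, 166, 166, 165, 167, 142, 93, 69, 72, 72, 72, 73, 72, 74, 74, 74, 74, 75, 74, 74, 74, 73, 74, 74, 73, 74, 74, 74, 72, 74, 73, 73, 74, 74, 66, 67, 67, 69, 66, 69, 65, 66, 166, 185, 202, 208, 197, 204, 207, 207, 207, 207, 207, 208, 207, 207]
raw3 268 [171, 172, 179, 201, 208, 196, 205, 213, 158, 87, 70, 72, 71, 73, 71, 72, 71, 73, 73, 74, 75, 74, 74, 72, 74, 71, 73, 74, 74, 75, 75, 73, 74, 71, 73, 75, 73, 74, 70, 67, 68, 68, 68, 67, 67, 67, 59, 169, 206, 209, 208, 208, 208, 207, 207, 207, 208, 207, 207, 207]
raw4 238 [194, 195, 196, 196, 197, 196, 196, 195, 195, 197, 195, 196, 195, 194, 161, 105, 67, 63, 64, 72, 75, 73, 73, 73, 72, 74, 75, 74, 74, 75, 74, 73, 74, 74, 73, 75, 72, 69, 67, 68, 83, 132, 154, 156, 157, 161, 161, 164, 161, 158, 155, 156, 154, 156, 155, 155, 156, 155, 156, 155]
raw4 258 [195, 196, 195, 196, 196, 195, 196, 198, 199, 165, 97, 60, 65, 66, 64, 65, 64, 66, 73, 73, 70, 74, 73, 73, 72, 73, 73, 74, 72, 73, 73, 73, 73, 73, 73, 72, 74, 73, 71, 68, 68, 69, 68, 67, 67, 65, 137, 154, 153, 156, 157, 162, 163, 164, 162, 159, 156, 156, 156, 157]
raw4 268 [194, 197, 194, 196, 195, 196, 196, 200, 149, 79, 60, 64, 64, 63, 65, 64, 65, 70, 73, 71, 73, 74, 73, 71, 75, 73, 72, 74, 73, 72, 72, 73, 73, 72, 73, 72, 71, 71, 70, 72, 67, 68, 68, 67, 69, 68, 60, 132, 160, 164, 164, 163, 165, 164, 164, 163, 164, 163, 162, 161]
[0.52572667 0.04924136 0.042     ] [0.01147543 0.01153398 0.01171381 0.0110449  0.01180159 0.01160949] [37.71043882 35.67864307 39.99177092 38.64685312 36.18371252 40.91509704]
```

Call:
{"api": "carry_out", "payload": {
  "plan": [
    {"rot":[0,0,-0.11],"xyz":[0.012,0,0],"grip":255},
    {"rot":[0,0,-0.22],"xyz":[0.027,0,0],"grip":255},
    {"rot":[0,0,-0.33],"xyz":[0.041,-0.0006,0],"grip":255},
    {"rot":[0,0,-0.44],"xyz":[0.0513,-0.0006,0],"grip":255},
    {"rot":[0,0,-0.523],"xyz":[0.0513,-0.0006,0.01],"grip":255},
    {"rot":[0,0,-0.523],"xyz":[0.0513,-0.0006,0.025],"grip":255},
    {"rot":[0,0,-0.523],"xyz":[0.0513,-0.0006,0.04],"grip":255},
    {"rot":[0,0,-0.523],"xyz":[0.0513,-0.0006,0.05],"grip":255}
  ]
}}

```text
clock: 14.73
tool_pos: [0.5253, 0.0502, 0.149]
eef_rot: [0.828, 0.561, -0.001, -0.0]
contact_force: [0.1, 0.2, -2.1]
opening: 0.292
finger_force: 45.0
```

Call:
{"api": "carry_out", "payload": {
  "plan": [
    {"rot":[0,0,0],"xyz":[0,0,0.003],"grip":255},
    {"rot":[0,0,0],"xyz":[0,0,0.006],"grip":255},
    {"rot":[0,0,0],"xyz":[0,0,0.009],"grip":255},
    {"rot":[0,0,0],"xyz":[0,0,0.012],"grip":255},
    {"rot":[0,0,0],"xyz":[0,0,0.015],"grip":255},
    {"rot":[0,0,0],"xyz":[0,0,0.018],"grip":255},
    {"rot":[0,0,0],"xyz":[0,0,0.021],"grip":255},
    {"rot":[0,0,0],"xyz":[0,0,0.021],"grip":255}
  ]
}}

```text
clock: 15.4
tool_pos: [0.5251, 0.0499, 0.1292]
eef_rot: [0.828, 0.561, -0.0, -0.0]
contact_force: [0.7, -0.9, -0.8]
opening: 0.292
finger_force: 45.0
```

```bash
python3 -c "
from h import *
st([.5252,.0488,.109])"
```

```text
15.4 [0.5251 0.0499 0.1292] q [-0.0386  0.7371 -0.2367  1.9549  0.3427  0.4887 -0.8996] yaw 68.28686355547362 z [-0.0006 -0.0002 -1.    ] F [ 0.651  -0.8687 -0.7624] M [-0.0727 -0.0633 -0.0436] 0.29155582977229016 44.98306458815932
tool [[-0.001   0.0006  0.0202]]
```

Call:
{"api": "carry_out", "payload": {
  "plan": [
    {"rot":[0,0,0],"xyz":[-0.001,0.0005,0.003],"grip":255},
    {"rot":[0,0,0],"xyz":[-0.001,0.0005,0.006],"grip":255},
    {"rot":[0,0,0],"xyz":[-0.001,0.0005,0.009],"grip":255},
    {"rot":[0,0,0],"xyz":[-0.001,0.0005,0.012],"grip":255},
    {"rot":[0,0,0],"xyz":[-0.001,0.0005,0.015],"grip":255},
    {"rot":[0,0,0],"xyz":[-0.001,0.0005,0.018],"grip":255},
    {"rot":[0,0,0],"xyz":[-0.001,0.0005,0.0205],"grip":255},
    {"rot":[0,0,0],"xyz":[-0.001,0.0005,0.0205],"grip":255}
  ]
}}

```text
clock: 16.07
tool_pos: [0.5253, 0.0489, 0.1089]
eef_rot: [0.828, 0.561, -0.0, 0.0]
contact_force: [-0.7, -0.0, -2.6]
opening: 0.291
finger_force: 45.0
```

```bash
python3 -c "
from h import *
st([.5252,.0488,.109])"
```

```text
16.0667 [0.5253 0.0489 0.1089] q [-0.0496  0.7712 -0.2163  1.9666  0.3587  0.4407 -0.9117] yaw 68.29242194082929 z [-0.0002 -0.0003 -1.    ] F [-0.6978 -0.0335 -2.6447] M [-0.0938 -0.0288  0.0143] 0.2908595271991042 44.98316081240773
tool [[-0.0001 -0.0001 -0.0001]]
```

Call:
{"api": "carry_out", "payload": {
  "plan": [
    {"rot":[0,0,0.08],"xyz":[0,0,0],"grip":255},
    {"rot":[0,0,0.16],"xyz":[0,0,0],"grip":255},
    {"rot":[0,0,0.24],"xyz":[0,0,0],"grip":255},
    {"rot":[0,0,0.32],"xyz":[0,0,0],"grip":255},
    {"rot":[0,0,0.39],"xyz":[0,0,0],"grip":255},
    {"rot":[0,0,0.39],"xyz":[0,0,0],"grip":255},
    {"rot":[0,0,0.39],"xyz":[0,0,0],"grip":255}
  ]
}}

```text
clock: 16.65
tool_pos: [0.5249, 0.0488, 0.1089]
eef_rot: [0.92, 0.391, -0.001, 0.0]
contact_force: [-0.8, 0.2, -1.9]
opening: 0.291
finger_force: 45.0
```

```bash
python3 -c "
from h import *
st([.5252,.0488,.109])"
```

```text
16.65 [0.5249 0.0488 0.1089] q [-0.1071  0.7669 -0.1211  1.9701  0.2094  0.4174 -1.1534] yaw 46.055736222056474 z [-0.0009 -0.0006 -1.    ] F [-0.7977  0.2217 -1.8944] M [-0.1957  0.2126  0.0055] 0.2911047226860467 44.98354967683554
tool [[ 0.0002  0.0002 -0.0001]]
```

Call:
{"api": "carry_out", "payload": {
  "plan": [
    {"rot":[0,0,0.04],"xyz":[0,0,0],"grip":255},
    {"rot":[0,0,0.08],"xyz":[0,0,0],"grip":255},
    {"rot":[0,0,0.1],"xyz":[0,0,0],"grip":255},
    {"rot":[0,0,0.1],"xyz":[0,0,0],"grip":255}
  ]
}}

```text
clock: 16.98
tool_pos: [0.525, 0.0488, 0.1089]
eef_rot: [0.939, 0.343, -0.0, -0.0]
contact_force: [-1.4, 0.1, -3.0]
opening: 0.289
finger_force: 45.0
```

```bash
python3 -c "
from h import *
st([.5252,.0488,.109])"
```

```text
16.9833 [0.525  0.0488 0.1089] q [-0.1217  0.7665 -0.0969  1.9708  0.1683  0.4128 -1.2162] yaw 40.14734647670661 z [-0.0009 -0.0003 -1.    ] F [-1.4391  0.1139 -3.0207] M [-0.1423  0.3707 -0.0151] 0.289022326300385 44.98696329072118
tool [[ 0.0002  0.0002 -0.0001]]
```

Call:
{"api": "carry_out", "payload": {
  "plan": [
    {"rot":[0,0,0.03],"xyz":[0,0,0],"grip":255},
    {"rot":[0,0,0.06],"xyz":[0,0,0],"grip":255},
    {"rot":[0,0,0.06],"xyz":[0,0,0],"grip":255}
  ]
}}

```text
clock: 17.23
tool_pos: [0.5249, 0.0489, 0.109]
eef_rot: [0.949, 0.315, -0.001, 0.0]
contact_force: [-1.3, -0.3, -2.9]
opening: 0.291
finger_force: 45.0
```

```bash
python3 -c "
from h import *
st()"
```

```text
17.2333 [0.5249 0.0489 0.109 ] q [-0.1305  0.7663 -0.0825  1.9713  0.1441  0.4105 -1.253 ] yaw 36.67240701288683 z [-0.001  -0.0003 -1.    ] F [-1.321  -0.3252 -2.88  ] M [-0.105   0.537   0.1261] 0.29090769250517934 44.99276703223586
```

Call:
{"api": "carry_out", "payload": {
  "plan": [
    {"rot":[0,0,0.03],"xyz":[0,0,0],"grip":255},
    {"rot":[0,0,0.06],"xyz":[0,0,0],"grip":255},
    {"rot":[0,0,0.06],"xyz":[0,0,0],"grip":255}
  ]
}}

```text
clock: 17.48
tool_pos: [0.5249, 0.0489, 0.109]
eef_rot: [0.958, 0.286, -0.0, 0.0]
contact_force: [-2.5, -0.7, -2.8]
opening: 0.293
finger_force: 45.0
```

```bash
python3 -c "
from h import *
st()"
```

```text
17.4833 [0.5249 0.0489 0.109 ] q [-0.1391  0.7662 -0.0684  1.9717  0.1199  0.4084 -1.2893] yaw 33.23204722971404 z [-0.0009 -0.0003 -1.    ] F [-2.4638 -0.6652 -2.8319] M [-0.0888  0.7242  0.176 ] 0.2925519396282248 45.0020507723093
```

Call:
{"api": "carry_out", "payload": {
  "plan": [
    {"rot":[0,0,0.025],"xyz":[0,0,0],"grip":255},
    {"rot":[0,0,0.05],"xyz":[0,0,0],"grip":255},
    {"rot":[0,0,0.05],"xyz":[0,0,0],"grip":255}
  ]
}}

```text
clock: 17.73
tool_pos: [0.5249, 0.0489, 0.109]
eef_rot: [0.965, 0.262, -0.0, -0.0]
contact_force: [-2.8, 0.4, -1.9]
opening: 0.288
finger_force: 45.0
```

```bash
python3 -c "
from h import *
st()"
```

```text
17.7333 [0.5249 0.0489 0.109 ] q [-0.1461  0.7661 -0.0568  1.9721  0.0996  0.4069 -1.3194] yaw 30.368357841301105 z [-0.0009 -0.0002 -1.    ] F [-2.8292  0.4012 -1.9313] M [-0.0765  0.8284  0.1076] 0.28847296770996966 44.998376704752445
```

Call:
{"api": "carry_out", "payload": {
  "plan": [
    {"rot":[0,0,-0.07],"xyz":[0,0,0],"grip":255},
    {"rot":[0,0,-0.14],"xyz":[0,0,0],"grip":255},
    {"rot":[0,0,-0.2],"xyz":[0,0,0],"grip":255},
    {"rot":[0,0,-0.2],"xyz":[0,0,0],"grip":255}
  ]
}}

```text
clock: 18.07
tool_pos: [0.525, 0.0488, 0.109]
eef_rot: [0.934, 0.358, -0.0, -0.0]
contact_force: [-3.5, -0.9, -3.5]
opening: 0.29
finger_force: 45.0
```

```bash
python3 -c "
from h import *
st()"
```

```text
18.0667 [0.525  0.0488 0.109 ] q [-0.1163  0.7665 -0.1051  1.9704  0.1812  0.4142 -1.197 ] yaw 41.95297915551688 z [-0.0007  0.0001 -1.    ] F [-3.4617 -0.9139 -3.5185] M [-0.1184  0.9054  0.0467] 0.29043867165435816 44.9908250849694
```

Call:
{"api": "carry_out", "payload": {
  "plan": [
    {"rot":[0,0,0],"xyz":[0,0,-0.008],"grip":255},
    {"rot":[0,0,0],"xyz":[0,0,-0.02],"grip":255},
    {"rot":[0,0,0],"xyz":[0,0,-0.035],"grip":255},
    {"rot":[0,0,0],"xyz":[0,0,-0.06],"grip":255},
    {"rot":[0,0,0],"xyz":[0,0,-0.091],"grip":255},
    {"rot":[0,0,0],"xyz":[-0.03,0,-0.091],"grip":255},
    {"rot":[0,0,0],"xyz":[-0.05,0,-0.091],"grip":255},
    {"rot":[0,0,0],"xyz":[-0.05,0,-0.091],"grip":255}
  ]
}}

```text
clock: 18.73
tool_pos: [0.4865, 0.012, 0.2018]
eef_rot: [0.935, 0.355, -0.0, 0.001]
contact_force: [-0.5, 0.2, -2.4]
opening: 0.293
finger_force: 45.0
```

Call:
{"api": "carry_out", "payload": {
  "plan": [
    {"rot":[0,0,0],"xyz":[0,0,0],"grip":255},
    {"rot":[0,0,0],"xyz":[0,0,0],"grip":255},
    {"rot":[0,0,0],"xyz":[0,0,0],"grip":255}
  ]
}}

```text
clock: 18.98
tool_pos: [0.49, 0.0166, 0.2006]
eef_rot: [0.934, 0.358, 0.002, 0.0]
contact_force: [-0.4, 0.1, -1.3]
opening: 0.293
finger_force: 45.0
```

```bash
python3 - <<'E'
from h import *
st([.5245,.0489,.042])
im=r.snapshot('wrist')[:,:,::-1]
cv2.imwrite('pics/raw5.png',im)
cv2.imwrite('pics/w5.png',cv2.resize(np.clip(im[70:300,140:460]*1.15,0,255).astype('uint8'),None,fx=2.5,fy=2.5,interpolation=cv2.INTER_CUBIC))
g=cv2.cvtColor(im,cv2.COLOR_BGR2GRAY)
print(g[257:260,288:348].mean(0).astype(int).tolist())
E
```

```text
18.9833 [0.49   0.0166 0.2006] q [-0.0299  0.5752 -0.1521  2.0096  0.1537  0.5642 -1.1265] yaw 41.944555080563404 z [ 0.0031  0.0011 -1.    ] F [-0.4251  0.0694 -1.3357] M [-0.0004 -0.0176  0.009 ] 0.2931246220497885 44.98298669233918
tool [[ 0.0468 -0.0012  0.1588]]
[195, 195, 195, 195, 195, 196, 196, 197, 199, 165, 95, 59, 64, 63, 65, 66, 66, 68, 72, 73, 72, 73, 70, 74, 74, 74, 74, 72, 74, 72, 74, 72, 73, 72, 74, 73, 74, 72, 68, 69, 70, 70, 68, 69, 69, 65, 142, 160, 159, 161, 162, 161, 160, 161, 159, 158, 157, 156, 154, 152]
```

View pics/w5.png

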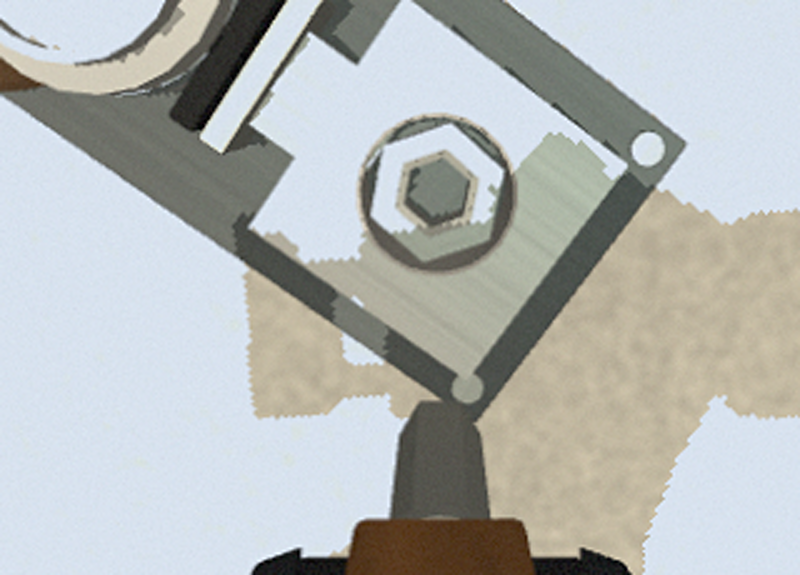

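```bash
cat > hexang.py <<'E'
from h import *
def hexang(im,c,C):
    # top-down rectified patch at z=.042, 0.2 mm/px, x right=world x, row down=-y ; warm bevel ring segmentation
    n=150;g=(np.arange(2*n)-n)*.0001
    X,Y=np.meshgrid(g,g);P=np.c_[C[0]+X.ravel(),C[1]-Y.ravel(),np.full(X.size,.042)]
    uv=proj(c,P).astype(np.float32);m=cv2.remap(im,uv[:,0].reshape(X.shape),uv[:,1].reshape(X.shape),cv2.INTER_CUBIC)
    d=m[:,:,2].astype(int)-m[:,:,0]
    mask=((d>8)|(m.max(2)<150)).astype('uint8')
    mask=cv2.morphologyEx(mask,cv2.MORPH_OPEN,np.ones((7,7)))
    nl,l,stt,ce=cv2.connectedComponentsWithStats(mask)
    k=l[n,n];cnt=max(cv2.findContours((l==k).astype('uint8'),cv2.RETR_EXTERNAL,cv2.CHAIN_APPROX_NONE)[0],key=cv2.contourArea)
    area=cv2.contourArea(cnt)*.01;h=cv2.convexHull(cnt)
    M=cv2.moments(h);cx,cy=M['m10']/M['m00'],M['m01']/M['m00']
    p=cnt[:,0]-[cx,cy];th=np.arctan2(-p[:,1],p[:,0]);rr=np.hypot(*p.T)
    e=np.linspace(-np.pi,np.pi,721);o=np.argsort(th);ri=np.interp(e,th[o],rr[o],period=2*np.pi)
    F=(ri[:-1]*np.exp(-6j*e[:-1])).mean();
    return m,area,(C[0]+(cx-n)*1e-4,C[1]-(cy-n)*1e-4),rr.mean()*.1,-np.degrees(np.angle(F))/6%60,abs(F)*.1
E
cat > t.py <<'E'
from hexang import *
np.set_printoptions(precision=4,suppress=True)
def cp(pos,yaw):
    a=np.radians(yaw);m=np.array([[np.cos(a),np.sin(a),0],[np.sin(a),-np.cos(a),0],[0,0,-1]])
    return campose('wrist',{'tool_pos':np.array(pos),'eef_rot':R.from_matrix(m).as_quat()})
for n,c,C in (('raw3',cp([.5707,.0673,.2005],-156.16),(.5248,.049)),('raw4',cp([.4852,.0167,.2002],38.13),(.5257,.0492)),('raw5',campose('wrist'),(.5257,.0492))):
    o=hexang(cv2.imread(f'pics/{n}.png'),c,C);print(n,o[1:]);cv2.imwrite(f'pics/{n}_r.png',o[0])
E
python3 t.py; python3 - <<'E'
import cv2,numpy as np
cv2.imwrite('pics/r3.png',cv2.resize(np.hstack([cv2.imread(f'pics/raw{i}_r.png') for i in(3,4,5)]),(798,266)))
E
```

```text
raw3 (377.78000000000003, (0.5260260011096951, 0.05061388072511639), np.float64(10.990672515087269), np.float64(23.242591850604658), np.float64(0.3096898048355302))
raw4 (506.225, (0.524983779010559, 0.045330825695449425), np.float64(12.81255020778882), np.float64(31.201672479006294), np.float64(0.2677472360102821))
raw5 (470.55, (0.5226682603621703, 0.046268584936311856), np.float64(12.351235955035602), np.float64(32.986708048745385), np.float64(0.16878834802966153))
```

View pics/r3.png

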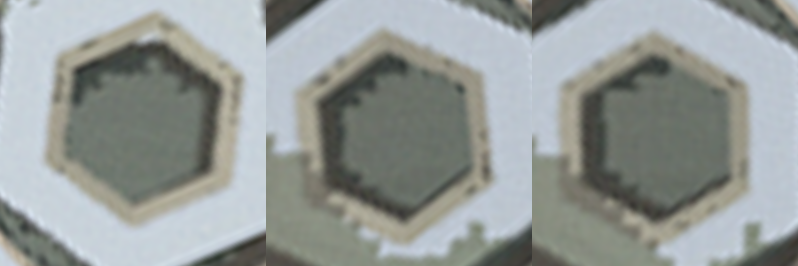

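Call:
{"api": "carry_out", "payload": {
  "plan": [
    {"rot":[0,0,-0.1],"xyz":[0.013,0,0],"grip":255},
    {"rot":[0,0,-0.2],"xyz":[0.028,0,0],"grip":255},
    {"rot":[0,0,-0.3],"xyz":[0.042,0,0],"grip":255},
    {"rot":[0,0,-0.35],"xyz":[0.05,0,0],"grip":255},
    {"rot":[0,0,-0.35],"xyz":[0.05,0,0.01],"grip":255},
    {"rot":[0,0,-0.35],"xyz":[0.05,0,0.025],"grip":255},
    {"rot":[0,0,-0.35],"xyz":[0.05,0,0.04],"grip":255},
    {"rot":[0,0,-0.35],"xyz":[0.05,0,0.05],"grip":255}
  ]
}}

```text
clock: 19.7
tool_pos: [0.5244, 0.0486, 0.1482]
eef_rot: [0.858, 0.514, -0.001, -0.0]
contact_force: [-0.1, -0.2, -1.6]
opening: 0.292
finger_force: 45.0
```

Call:
{"api": "carry_out", "payload": {
  "plan": [
    {"rot":[0,0,0],"xyz":[0,0,0.003],"grip":255},
    {"rot":[0,0,0],"xyz":[0,0,0.006],"grip":255},
    {"rot":[0,0,0],"xyz":[0,0,0.009],"grip":255},
    {"rot":[0,0,0],"xyz":[0,0,0.012],"grip":255},
    {"rot":[0,0,0],"xyz":[0,0,0.015],"grip":255},
    {"rot":[0,0,0],"xyz":[0,0,0.018],"grip":255},
    {"rot":[0,0,0],"xyz":[0,0,0.021],"grip":255},
    {"rot":[0,0,0],"xyz":[0,0,0.021],"grip":255}
  ]
}}

```text
clock: 20.37
tool_pos: [0.5252, 0.0488, 0.1287]
eef_rot: [0.857, 0.515, -0.0, -0.0]
contact_force: [0.4, 0.0, -2.2]
opening: 0.291
finger_force: 45.0
```

```bash
python3 -c "
from h import *
st([.525,.0488,.109])"
```

```text
20.3667 [0.5252 0.0488 0.1287] q [-0.0587  0.7357 -0.2     1.9563  0.2943  0.4779 -0.9599] yaw 61.98042269824923 z [-0.0006 -0.0002 -1.    ] F [ 0.3999  0.0408 -2.2145] M [-0.0642 -0.0702 -0.0202] 0.2912645506568545 44.98292894102633
tool [[-0.0001 -0.0001  0.0197]]
```

Call:
{"api": "carry_out", "payload": {
  "plan": [
    {"rot":[0,0,0],"xyz":[0,0,0.003],"grip":255},
    {"rot":[0,0,0],"xyz":[0,0,0.006],"grip":255},
    {"rot":[0,0,0],"xyz":[0,0,0.009],"grip":255},
    {"rot":[0,0,0],"xyz":[0,0,0.012],"grip":255},
    {"rot":[0,0,0],"xyz":[0,0,0.015],"grip":255},
    {"rot":[0,0,0],"xyz":[0,0,0.018],"grip":255},
    {"rot":[0,0,0],"xyz":[0,0,0.0198],"grip":255},
    {"rot":[0,0,0],"xyz":[0,0,0.0198],"grip":255}
  ]
}}

```text
clock: 21.03
tool_pos: [0.5254, 0.0489, 0.1091]
eef_rot: [0.857, 0.515, -0.0, -0.0]
contact_force: [-0.0, -0.7, -1.8]
opening: 0.294
finger_force: 45.0
```

```bash
python3 -c "
from h import *
st([.525,.0488,.109])"
```

```text
21.0333 [0.5254 0.0489 0.1091] q [-0.0698  0.7691 -0.1827  1.9675  0.3071  0.4316 -0.9712] yaw 61.98827028752605 z [-0.0002 -0.0001 -1.    ] F [-0.0097 -0.6791 -1.7626] M [-0.1464 -0.0535  0.0163] 0.2941093740358245 44.98280502855778
tool [[-0.0003 -0.0002  0.0001]]
```

Call:
{"api": "carry_out", "payload": {
  "plan": [
    {"rot":[0,0,0.07],"xyz":[0,0,0],"grip":255},
    {"rot":[0,0,0.14],"xyz":[0,0,0],"grip":255},
    {"rot":[0,0,0.21],"xyz":[0,0,0],"grip":255},
    {"rot":[0,0,0.28],"xyz":[0,0,0],"grip":255},
    {"rot":[0,0,0.34],"xyz":[0,0,0],"grip":255},
    {"rot":[0,0,0.38],"xyz":[0,0,0],"grip":255},
    {"rot":[0,0,0.38],"xyz":[0,0,0],"grip":255}
  ]
}}

```text
clock: 21.62
tool_pos: [0.5249, 0.0488, 0.1092]
eef_rot: [0.939, 0.343, -0.001, 0.0]
contact_force: [-0.9, 0.3, -1.2]
opening: 0.29
finger_force: 45.0
```

```bash
python3 -c "
from h import *
st([.525,.0488,.109])"
```

```text
21.6167 [0.5249 0.0488 0.1092] q [-0.1257  0.7658 -0.0905  1.9709  0.1578  0.4124 -1.2056] yaw 40.16627277972586 z [-0.0009 -0.0005 -1.    ] F [-0.9205  0.2665 -1.2285] M [-0.0563  0.253   0.0324] 0.2902567435458314 44.98481375165284
tool [[0.     0.0001 0.0002]]
```

Call:
{"api": "carry_out", "payload": {
  "plan": [
    {"rot":[0,0,0.03],"xyz":[0,0,0],"grip":255},
    {"rot":[0,0,0.05],"xyz":[0,0,0],"grip":255},
    {"rot":[0,0,0.07],"xyz":[0,0,0],"grip":255},
    {"rot":[0,0,0.07],"xyz":[0,0,0],"grip":255}
  ]
}}

```text
clock: 21.95
tool_pos: [0.5249, 0.0489, 0.1092]
eef_rot: [0.951, 0.31, -0.0, -0.0]
contact_force: [-1.0, -0.8, -0.4]
opening: 0.292
finger_force: 45.0
```

```bash
python3 -c "
from h import *
st([.525,.0488,.109])"
```

```text
21.95 [0.5249 0.0489 0.1092] q [-0.1354  0.7658 -0.0744  1.9714  0.1298  0.4098 -1.248 ] yaw 36.16028296506464 z [-0.0009 -0.0003 -1.    ] F [-1.0369 -0.8134 -0.449 ] M [-0.0325  0.4811  0.0898] 0.2915620366531688 44.99676302075386
tool [[0.     0.0001 0.0002]]
```

Call:
{"api": "carry_out", "payload": {
  "plan": [
    {"rot":[0,0,0.03],"xyz":[0,0,0],"grip":255},
    {"rot":[0,0,0.03],"xyz":[0,0,0],"grip":255},
    {"rot":[0,0,0.03],"xyz":[0,0,0],"grip":255}
  ]
}}

```text
clock: 22.2
tool_pos: [0.5249, 0.0489, 0.1092]
eef_rot: [0.955, 0.296, -0.0, -0.0]
contact_force: [-2.9, -1.0, -0.9]
opening: 0.295
finger_force: 45.0
```

```bash
python3 -c "
from h import *
st([.525,.0488,.109])"
```

```text
22.2 [0.5249 0.0489 0.1092] q [-0.1395  0.7658 -0.0675  1.9716  0.118   0.4088 -1.2656] yaw 34.47941975418676 z [-0.0009 -0.0002 -1.    ] F [-2.8554 -0.9913 -0.8984] M [-0.0622  0.68    0.1608] 0.2947785741424209 44.99870801344514
tool [[0.     0.0001 0.0002]]
```

Call:
{"api": "carry_out", "payload": {
  "plan": [
    {"rot":[0,0,0],"xyz":[0,0,-0.008],"grip":255},
    {"rot":[0,0,0],"xyz":[0,0,-0.02],"grip":255},
    {"rot":[0,0,0],"xyz":[0,0,-0.035],"grip":255},
    {"rot":[0,0,0],"xyz":[0,0,-0.06],"grip":255},
    {"rot":[0,0,0],"xyz":[0,0,-0.091],"grip":255},
    {"rot":[0,0,0],"xyz":[-0.03,0,-0.091],"grip":255},
    {"rot":[0,0,0],"xyz":[-0.05,0,-0.091],"grip":255},
    {"rot":[0,0,0],"xyz":[-0.05,0,-0.091],"grip":255}
  ]
}}

```text
clock: 22.87
tool_pos: [0.4813, 0.0175, 0.2016]
eef_rot: [0.956, 0.295, -0.001, 0.001]
contact_force: [-0.5, -1.0, -1.5]
opening: 0.291
finger_force: 45.0
```

Call:
{"api": "carry_out", "payload": {
  "plan": [
    {"rot":[0,0,0],"xyz":[0,0,0],"grip":255},
    {"rot":[0,0,0],"xyz":[0,0,0],"grip":255},
    {"rot":[0,0,0],"xyz":[0,0,0],"grip":255},
    {"rot":[0,0,0],"xyz":[0,0,0],"grip":255}
  ]
}}

```text
clock: 23.2
tool_pos: [0.4853, 0.0213, 0.2003]
eef_rot: [0.955, 0.297, 0.001, -0.0]
contact_force: [0.6, -0.0, -1.3]
opening: 0.294
finger_force: 45.0
```

```bash
cat > meas.py <<'E'
from h import *
# bevel outer hexagon by fitting lines to white->warm transitions along rays from the centre (rectified at z=.042)
def meas(im,c,C):
    ths=np.radians(np.arange(0,360,2));rr=np.arange(.0075,.0155,.0001)
    C=np.array(C,float)
    def edge(C):
        out=[]
        for t in ths:
            P=np.c_[C[0]+rr*np.cos(t),C[1]+rr*np.sin(t),np.full(len(rr),.042)]
            uv=proj(c,P).astype(np.float32)[None];v=cv2.remap(im,uv[:,:,0],uv[:,:,1],cv2.INTER_LINEAR)[0].astype(float)
            w=np.diff(cv2.GaussianBlur((v[:,0]-v[:,2])[:,None],(1,9),2)[:,0])
            out.append(rr[w.argmax()])
        return np.array(out)
    def model(p):
        a=p[2]+np.arange(6)*np.pi/3
        d=np.c_[np.cos(a),np.sin(a)]
        e=np.c_[np.cos(ths),np.sin(ths)]
        den=e@d.T;num=p[3]+(d@p[:2])
        with np.errstate(all='ignore'): q=np.where(den>.3,num/den,9)
        return q.min(1)
    from scipy.optimize import least_squares
    o=edge(C)
    best=min((least_squares(lambda p:(model(p)-o)*1e3,[0,0,np.radians(a),.0106],loss='soft_l1',f_scale=.2,x_scale=[1e-3,1e-3,.1,1e-3]) for a in range(0,60,10)),key=lambda s:s.cost)
    p=best.x;return C+p[:2],(np.degrees(p[2])+30)%60,2e3*p[3],best.cost
E
cat > t.py <<'E'
from meas import *
from hexang import hexang
def cp(pos,yaw):
    a=np.radians(yaw);m=np.array([[np.cos(a),np.sin(a),0],[np.sin(a),-np.cos(a),0],[0,0,-1]])
    return campose('wrist',{'tool_pos':np.array(pos),'eef_rot':R.from_matrix(m).as_quat()})
st();c6=campose('wrist');im=r.snapshot('wrist')[:,:,::-1].copy();cv2.imwrite('pics/raw6.png',im)
for n,c,C in (('raw3',cp([.5707,.0673,.2005],-156.16),(.5248,.049)),('raw4',cp([.4852,.0167,.2002],38.13),(.5257,.0492)),('raw5',cp([.49,.0166,.2006],41.94),(.5257,.0492)),('raw6',c6,(.5257,.0492))):
    print(n,meas(cv2.imread(f'pics/{n}.png'),c,C))
E
python3 t.py
```

```text
23.2 [0.4853 0.0213 0.2003] q [-0.0751  0.5702 -0.099   2.0225  0.1013  0.5519 -1.2129] yaw 34.527342186532294 z [ 0.0014  0.0006 -1.    ] F [ 0.634  -0.0217 -1.274 ] M [0.0414 0.0126 0.0367] 0.2942694753926415 44.98293824493885
raw3 (array([0.526 , 0.0506]), np.float64(23.335064545346857), np.float64(21.225588988232857), np.float64(1.1837022859090123))
raw4 (array([0.5252, 0.0488]), np.float64(35.835665197145325), np.float64(21.186406284941164), np.float64(2.855434654073668))
raw5 (array([0.5246, 0.0484]), np.float64(30.85954232668176), np.float64(21.18025656825335), np.float64(3.312598915887253))
raw6 (array([0.525 , 0.0486]), np.float64(21.907413892227794), np.float64(21.157538239354608), np.float64(3.1465735411640248))
```

Call:
{"api": "carry_out", "payload": {
  "plan": [
    {"rot":[0,0,-0.12],"xyz":[0.002,0.025,0],"grip":255},
    {"rot":[0,0,-0.24],"xyz":[0.005,0.06,0],"grip":255},
    {"rot":[0,0,-0.36],"xyz":[0.009,0.098,0],"grip":255},
    {"rot":[0,0,-0.48],"xyz":[0.012,0.136,0],"grip":255},
    {"rot":[0,0,-0.6],"xyz":[0.016,0.174,0],"grip":255},
    {"rot":[0,0,-0.72],"xyz":[0.02,0.212,0],"grip":255},
    {"rot":[0,0,-0.84],"xyz":[0.023,0.248,0],"grip":255},
    {"rot":[0,0,-0.96],"xyz":[0.025,0.273,0],"grip":255}
  ]
}}

```text
clock: 23.92
tool_pos: [0.661, -0.1945, 0.1997]
eef_rot: [0.71, 0.705, -0.0, 0.001]
contact_force: [1.3, -0.4, -2.2]
opening: 0.29
finger_force: 45.0
```

Call:
{"api": "carry_out", "payload": {
  "plan": [
    {"rot":[0,0,-0.12],"xyz":[0,0,0],"grip":255},
    {"rot":[0,0,-0.24],"xyz":[0,0,0],"grip":255},
    {"rot":[0,0,-0.36],"xyz":[0,0,0],"grip":255},
    {"rot":[0,0,-0.48],"xyz":[0,0,0],"grip":255},
    {"rot":[0,0,-0.6],"xyz":[0,0,0],"grip":255},
    {"rot":[0,0,-0.72],"xyz":[0,0,0],"grip":255},
    {"rot":[0,0,-0.84],"xyz":[0,0,0],"grip":255},
    {"rot":[0,0,-0.96],"xyz":[0,0,0],"grip":255}
  ]
}}

```text
clock: 24.58
tool_pos: [0.6594, -0.1903, 0.1996]
eef_rot: [0.302, 0.953, -0.0, -0.0]
contact_force: [0.4, 0.8, -1.5]
opening: 0.29
finger_force: 45.0
```

Call:
{"api": "carry_out", "payload": {
  "plan": [
    {"rot":[0,0,0],"xyz":[0,0,0],"grip":255},
    {"rot":[0,0,0],"xyz":[0,0,0],"grip":255},
    {"rot":[0,0,0],"xyz":[0,0,0],"grip":255},
    {"rot":[0,0,0],"xyz":[0,0,0],"grip":255},
    {"rot":[0,0,0],"xyz":[0,0,0],"grip":255}
  ]
}}

```text
clock: 25.0
tool_pos: [0.6594, -0.1902, 0.2003]
eef_rot: [0.306, 0.952, -0.0, 0.0]
contact_force: [-0.2, 0.0, -1.1]
opening: 0.289
finger_force: 45.0
```

```bash
python3 -c "
from h import *
st([.66,-.1901,.101])"
```

```text
25.0 [ 0.6594 -0.1902  0.2003] q [ 0.5286  0.8832 -0.6636  1.3829  0.5737  1.0708  0.7174] yaw 144.42316963034523 z [-0.     -0.0003 -1.    ] F [-0.2003  0.013  -1.1211] M [-0.0313 -0.1219 -0.004 ] 0.2889372185707648 44.982984848320484
tool [[-0.0004  0.0004  0.0993]]
```

Call:
{"api": "carry_out", "payload": {
  "plan": [
    {"rot":[0,0,-0.08],"xyz":[-0.0002,0.0004,0.015],"grip":255},
    {"rot":[0,0,-0.08],"xyz":[-0.0002,0.0004,0.03],"grip":255},
    {"rot":[0,0,-0.08],"xyz":[-0.0002,0.0004,0.042],"grip":255},
    {"rot":[0,0,-0.08],"xyz":[-0.0002,0.0004,0.05],"grip":255},
    {"rot":[0,0,-0.08],"xyz":[-0.0002,0.0004,0.055],"grip":255},
    {"rot":[0,0,-0.08],"xyz":[-0.0002,0.0004,0.06],"grip":255},
    {"rot":[0,0,-0.08],"xyz":[-0.0002,0.0004,0.065],"grip":255},
    {"rot":[0,0,-0.08],"xyz":[-0.0002,0.0004,0.065],"grip":255}
  ]
}}

```text
clock: 25.67
tool_pos: [0.6594, -0.1901, 0.1346]
eef_rot: [0.267, 0.964, -0.0, -0.0]
contact_force: [-0.4, 0.6, -1.2]
opening: 0.292
finger_force: 45.0
```

```bash
python3 -c "
from h import *
st([.66,-.1901,.101])"
```

```text
25.6667 [ 0.6594 -0.1901  0.1346] q [ 0.5241  0.9604 -0.6479  1.4325  0.6444  0.9675  0.7423] yaw 149.06989377445709 z [-0.001  -0.0001 -1.    ] F [-0.4262  0.56   -1.1681] M [ 0.0198 -0.1114  0.0208] 0.29218736310253707 44.98289309442043
tool [[-0.0005  0.0003  0.0336]]
```

In the hole without force; continue down to the floor.

Call:
{"api": "carry_out", "payload": {
  "plan": [
    {"rot":[0,0,0],"xyz":[-0.0004,0.0002,0.005],"grip":255},
    {"rot":[0,0,0],"xyz":[-0.0004,0.0002,0.01],"grip":255},
    {"rot":[0,0,0],"xyz":[-0.0004,0.0002,0.015],"grip":255},
    {"rot":[0,0,0],"xyz":[-0.0004,0.0002,0.02],"grip":255},
    {"rot":[0,0,0],"xyz":[-0.0004,0.0002,0.025],"grip":255},
    {"rot":[0,0,0],"xyz":[-0.0004,0.0002,0.029],"grip":255},
    {"rot":[0,0,0],"xyz":[-0.0004,0.0002,0.033],"grip":255},
    {"rot":[0,0,0],"xyz":[-0.0004,0.0002,0.033],"grip":255}
  ]
}}

```text
clock: 26.33
tool_pos: [0.6597, -0.1901, 0.1013]
eef_rot: [0.267, 0.964, -0.0, -0.001]
contact_force: [-0.7, -0.5, -1.6]
opening: 0.29
finger_force: 45.0
```

```bash
python3 -c "
from h import *
st([.66,-.1901,.101])"
```

```text
26.3333 [ 0.6597 -0.1901  0.1013] q [ 0.5156  1.0004 -0.6274  1.4483  0.6729  0.9154  0.7207] yaw 149.08151214779906 z [-0.0012  0.0001 -1.    ] F [-0.6589 -0.5148 -1.6207] M [-0.0303 -0.1229 -0.0065] 0.28992181454216504 44.98286881484091
tool [[-0.0002  0.0001  0.0003]]
```

Call:
{"api": "carry_out", "payload": {
  "plan": [
    {"rot":[0,0,0],"xyz":[0,0,0.0006],"grip":255},
    {"rot":[0,0,0],"xyz":[0,0,0.0006],"grip":0},
    {"rot":[0,0,0],"xyz":[0,0,0.0006],"grip":0},
    {"rot":[0,0,0],"xyz":[0,0,0.0006],"grip":0},
    {"rot":[0,0,0],"xyz":[0,0,0.0006],"grip":0},
    {"rot":[0,0,0],"xyz":[0,0,0.0006],"grip":0},
    {"rot":[0,0,0],"xyz":[0,0,0.0006],"grip":0},
    {"rot":[0,0,0],"xyz":[0,0,0.0006],"grip":0}
  ]
}}

```text
clock: 27.0
tool_pos: [0.6602, -0.1901, 0.1018]
eef_rot: [0.267, 0.964, -0.0, 0.0]
contact_force: [1.2, 0.0, -1.1]
opening: 0.793
finger_force: 0.0
```

Call:
{"api": "carry_out", "payload": {
  "plan": [
    {"rot":[0,0,0],"xyz":[0,0,-0.01],"grip":0},
    {"rot":[0,0,0],"xyz":[0,0,-0.03],"grip":0},
    {"rot":[0,0,0],"xyz":[0,0,-0.06],"grip":0},
    {"rot":[0,0,0],"xyz":[0,0,-0.1],"grip":0},
    {"rot":[0,0,0],"xyz":[0,0,-0.13],"grip":0},
    {"rot":[0,0,0],"xyz":[0,0,-0.15],"grip":0},
    {"rot":[0,0,0],"xyz":[0,0,-0.15],"grip":0},
    {"rot":[0,0,0],"xyz":[0,0,-0.15],"grip":0}
  ]
}}

```text
clock: 27.67
tool_pos: [0.6608, -0.19, 0.2536]
eef_rot: [0.267, 0.964, 0.0, 0.002]
contact_force: [0.1, 0.3, -0.6]
opening: 1.001
finger_force: 0.0
```

```bash
python3 - <<'E'
from h import *
st()
c=campose('wrist');im=r.snapshot('wrist')[:,:,::-1];cv2.imwrite('pics/raw7.png',im)
# handle top: projected expected corners vs brown mask; sides before/after comparison
hs=cv2.cvtColor(np.ascontiguousarray(im),cv2.COLOR_BGR2HSV)
print('expected top centre px',proj(c,[[.6598,-.1901,.145],[.6598,-.1901,.055]]))
m=((hs[:,:,0]<14)&(hs[:,:,1]>140)).astype('uint8');n,l,s,ce=cv2.connectedComponentsWithStats(m)
for i in range(1,n):
    if s[i,4]>150: print(s[i],ce[i])
for v in('side','top'):
    a=cv2.imread(f'pics/{v}0.png');b=r.snapshot(v)[:,:,::-1];cv2.imwrite(f'pics/{v}9.png',b)
    def comps(q):
        h=cv2.cvtColor(np.ascontiguousarray(q),cv2.COLOR_BGR2HSV);m=((h[:,:,0]<14)&(h[:,:,1]>140)&(h[:,:,2]>40)).astype('uint8')
        n,l,s,ce=cv2.connectedComponentsWithStats(m);return [(tuple(s[i]),ce[i].round(1).tolist()) for i in range(1,n) if 60<s[i,4]<2000]
    print(v,comps(a),'\n->',comps(b))
E
```

```text
27.6667 [ 0.6608 -0.19    0.2536] q [ 0.5416  0.8362 -0.7069  1.3229  0.5502  1.1754  0.8224] yaw 149.07435003031907 z [ 0.003  -0.0007 -1.    ] F [ 0.0844  0.2957 -0.5948] M [-0.0189 -0.1282  0.0167] 1.0013860068275853 0.0
expected top centre px [[316.3896 231.9394]
 [316.1664 200.7508]]
[ 470  163   81   83 1203] [495.8404 192.6293]
side [((np.int32(381), np.int32(289), np.int32(35), np.int32(24), np.int32(152)), [393.2, 305.0])] 
-> [((np.int32(381), np.int32(289), np.int32(38), np.int32(24), np.int32(193)), [396.3, 305.7])]
top [((np.int32(442), np.int32(198), np.int32(16), np.int32(16), np.int32(84)), [449.4, 204.6]), ((np.int32(169), np.int32(253), np.int32(10), np.int32(15), np.int32(75)), [173.2, 260.0])] 
-> [((np.int32(348), np.int32(168), np.int32(35), np.int32(25), np.int32(134)), [362.5, 184.6]), ((np.int32(442), np.int32(198), np.int32(16), np.int32(16), np.int32(115)), [449.6, 205.2]), ((np.int32(167), np.int32(254), np.int32(12), np.int32(14), np.int32(114)), [172.5, 260.6])]
```

```bash
python3 - <<'E'
from h import *
a=cv2.imread('pics/top0.png');b=cv2.imread('pics/top9.png')
f=lambda q:cv2.cvtColor(q,cv2.COLOR_BGR2GRAY).astype(np.float32)[262:314,255:303]
print('jar shift px',cv2.phaseCorrelate(f(a),f(b),cv2.createHanningWindow((48,52),cv2.CV_32F)))
c=campose('top')
for q in(a,b):
    g=cv2.cvtColor(q,cv2.COLOR_BGR2GRAY);m=(g[240:340,230:375]<75).astype('uint8')
    cnt=max(cv2.findContours(m,cv2.RETR_EXTERNAL,cv2.CHAIN_APPROX_NONE)[0],key=cv2.contourArea)
    P=plane(c,cnt[:,0]+[230,240.],.01)[:,:2]
    (x,w,ang)=cv2.minAreaRect((P*1000).astype(np.float32));print(x,w,ang)
E
```

```text
jar shift px ((-0.05353809150909683, -0.10881497860637879), 1.0055599782937839)
(517.6368408203125, 109.55712127685547) (111.7254638671875, 230.91748046875) 6.188453197479248
(517.4929809570312, 109.32528686523438) (111.23713684082031, 230.51983642578125) 6.217933654785156
```

```bash
python3 -c "
from plant import r
print(r.finish_job())"
```

```text
the job is handed in; nothing more can be done
None
```

The job is handed in: by my camera measurement the screw is at its stop (about 3.39 of 3.4 rad) with the jar clamped and unmoved, and the key is back upright in its stand and released. Clamping took three insertions, because the key wedged in the socket and turned the screw back slightly on the first two.

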